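# Tidy the doctor's play corner

### The arm

A 7-joint arm with a two-finger parallel gripper is mounted at the origin on the work surface. World frame = base frame: x ahead of the robot, y to its left, z up, the work surface at z = 0. Lengths are in m, angles in degrees, forces in N, time in s.
With the tool pointing down it reaches from about 0.425 to 0.875 m from the base axis. Payload 4.7 kg.
Tool frame: the origin (TCP) lies at the very end of the fingers, on their centre line; the grasp point (between the pads) lies manip.hold_point_z behind it (manip.hold_point_z is the distance from the TCP to the grasp point, in m); z points along the fingers, y is the line along which they close (so a half turn about z gives the same grasp; the last joint's range is limited). The gripper opens to 85 mm and grips with 20 to 120 N. Pads are 22 mm wide; open, the fingers measure 114 mm over their backs; the gripper's body (76 mm by 85 mm) begins 54 mm behind the grasp point. The pads swing forward as they close: fully open they stand 13 mm farther back than shut.
Start: joints at [-70.583, 18.392, -4.016, 83.108, 1.295, 78.541, -3.26], TCP at [0.207, 0.616, 0.231] pointing down, gripper open.
Joint ranges: [-163.93, 163.93], [-17.29, 119.83], [-79.2, 71.16], [3.27, 140.29], [-89.18, 269.18], [5.43, 117.66], [-154.24, 154.24]. Speed limits (degrees/s): [147.25, 147.25, 180, 180, 180, 180, 180].

### API

Orientations are given as [roll, pitch, yaw] about the fixed x, y, z axes, in that order (R = Rz(yaw) Ry(pitch) Rx(roll)).
In Python, from rig import manip, viewer, ticket gives the robot as it stands.
- The arm moves only by the tool send_rows, never from a script. Its argument "rows" is a list of rows, each a list of 4 numbers: the shift along the tool's x, y, z as a fraction of full scale, then the turn about the tool's z as a fraction of full scale. In form: [[dx, dy, dz, roll], ...]. A call has exactly 10 rows; each row is the pose to reach, as a shift and turn from the pose commanded when the call began, along the tool's axes at that moment; what a row does not reach only later rows make up. Full scale, the value 1, is 0.1 m for a shift and 30 degrees for a turn. A row lasts 1/12 s, in which the tool goes at most 41.7 mm and 7.16 degrees, less where a joint would pass 70% of its speed; a pose out of reach is approached as far as the arm can. A call with a number of a shift or a turn outside -1 to 1 is refused whole. A call with a gripper value outside its range is refused whole. "grip" is the closure, from 0 (fully open) to 1 (shut), set as the call begins (left out, the last holds). The fingers move at their own pace and stop on an object; "newtons" is the grip in N (left out, the last holds). Time passes only in rows, so rows that repeat a pose let the fingers close, or fill a call up. It gives the time, the measured TCP pose, the force, the opening and the grip force at its end, in the units of the state.
- manip.get_obs(): the state, without advancing time (a new reading comes with each control period).
- viewer.snapshot(name): name is "scene" or "top" or "wrist"; returns (picture, depth): 384x512x3 uint8, blue, green, red; 384x512 float32, m along the optical axis (not along the pixel's ray), 0 where there is no reading.
- viewer.calibration(name): a dict with "fx", "fy", "cx", "cy" (pixels), "R" (3x3) and "t" (3): a world point X has camera coordinates R X + t. Camera axes: x right, y down, z forward; pixel columns grow to the right and rows downward; lengths in m; the calibration is good to about 2 mm. A picture is of the moment at which its call begins: read the wrist's pose just before it. calibration takes no time and is no camera call; for the wrist camera it gives the pose at the moment of the call.
- ticket.close_job(): hands the job in; it is judged then, once.
The state is a dict: "time": time; "q": joint angles; "dq": joint speeds; "joint_efforts": joint torques, N m; "tool_pos": TCP position; "orientation": TCP orientation; "force": force on the tool from outside, world axes, zero at the start; "ft_torque": the same for the moment, N m; "width": opening from 0.0 (shut) to 1.0 (fully open); "grip_force": force on a finger pad.
Only numpy, scipy, OpenCV 4.12 (cv2) and the standard library are available. Lean on these libraries where they do the work, as an engineer would, in place of code of your own. Each camera call takes 0.05 s, during which the arm holds its last target. There are 200 camera calls.

### The job

Put the doctor's play set away: lay every toy syringe whose plunger is pushed in on the blue sloped rack and every one whose plunger is pulled out on the yellow one, each lying straight down the slope with its nose close to the lip at the bottom, and without moving its plunger. Hang the toy hammer by its eye on the green peg so that it hangs still, head down, and leave the other toys where they are.

Things in the scene. Friction and masses are not known exactly. Their poses are not given: they have to be found in the camera images.
- syringe1: toy syringe, 60 g: white barrel 70 x 30 x 30 mm (square section), origin at the barrel's centre (15 mm above what it lies on), x along the syringe towards the plunger. Green finger flange 6 thick x 42 wide (y) x 30 mm high at x = +35 to +41 mm; grey round nose 12 mm in diameter from x = -35 to -57 mm; red plunger on the +x side. May be absent.
- syringe1_plunger (a joint): how far the red plunger of syringe1 is pulled out, in m: 0 to 0.002 = pushed in (26 mm square thumb plate 5 mm behind the flange), 0.024 to 0.028 = pulled out; limit 0.030; it stays where it is, 3 N move it
- syringe2: toy syringe, 60 g: white barrel 70 x 30 x 30 mm (square section), origin at the barrel's centre (15 mm above what it lies on), x along the syringe towards the plunger. Green finger flange 6 thick x 42 wide (y) x 30 mm high at x = +35 to +41 mm; grey round nose 12 mm in diameter from x = -35 to -57 mm; red plunger on the +x side. May be absent.
- syringe2_plunger (a joint): how far the red plunger of syringe2 is pulled out, in m: 0 to 0.002 = pushed in (26 mm square thumb plate 5 mm behind the flange), 0.024 to 0.028 = pulled out; limit 0.030; it stays where it is, 3 N move it
- syringe3: toy syringe, 60 g: white barrel 70 x 30 x 30 mm (square section), origin at the barrel's centre (15 mm above what it lies on), x along the syringe towards the plunger. Green finger flange 6 thick x 42 wide (y) x 30 mm high at x = +35 to +41 mm; grey round nose 12 mm in diameter from x = -35 to -57 mm; red plunger on the +x side. May be absent.
- syringe3_plunger (a joint): how far the red plunger of syringe3 is pulled out, in m: 0 to 0.002 = pushed in (26 mm square thumb plate 5 mm behind the flange), 0.024 to 0.028 = pulled out; limit 0.030; it stays where it is, 3 N move it
- syringe4: toy syringe, 60 g: white barrel 70 x 30 x 30 mm (square section), origin at the barrel's centre (15 mm above what it lies on), x along the syringe towards the plunger. Green finger flange 6 thick x 42 wide (y) x 30 mm high at x = +35 to +41 mm; grey round nose 12 mm in diameter from x = -35 to -57 mm; red plunger on the +x side. May be absent.
- syringe4_plunger (a joint): how far the red plunger of syringe4 is pulled out, in m: 0 to 0.002 = pushed in (26 mm square thumb plate 5 mm behind the flange), 0.024 to 0.028 = pulled out; limit 0.030; it stays where it is, 3 N move it
- syringe5: toy syringe, 60 g: white barrel 70 x 30 x 30 mm (square section), origin at the barrel's centre (15 mm above what it lies on), x along the syringe towards the plunger. Green finger flange 6 thick x 42 wide (y) x 30 mm high at x = +35 to +41 mm; grey round nose 12 mm in diameter from x = -35 to -57 mm; red plunger on the +x side. May be absent.
- syringe5_plunger (a joint): how far the red plunger of syringe5 is pulled out, in m: 0 to 0.002 = pushed in (26 mm square thumb plate 5 mm behind the flange), 0.024 to 0.028 = pulled out; limit 0.030; it stays where it is, 3 N move it
- syringe6: toy syringe, 60 g: white barrel 70 x 30 x 30 mm (square section), origin at the barrel's centre (15 mm above what it lies on), x along the syringe towards the plunger. Green finger flange 6 thick x 42 wide (y) x 30 mm high at x = +35 to +41 mm; grey round nose 12 mm in diameter from x = -35 to -57 mm; red plunger on the +x side. May be absent.
- syringe6_plunger (a joint): how far the red plunger of syringe6 is pulled out, in m: 0 to 0.002 = pushed in (26 mm square thumb plate 5 mm behind the flange), 0.024 to 0.028 = pulled out; limit 0.030; it stays where it is, 3 N move it
- blue_rack_bed (a point): blue rack (fixed): centre of its board's upper face, 68 mm up. Board 100 (x) x 200 mm (y), sloped 20 deg; x points up the slope, away from the robot, z out of the face. Lip along the low edge, 8 mm thick, 22 mm above the face, inner side at x = -50 mm; other edges open. Syringe with its nose at the lip: barrel centre at x = +7, z = 15 mm, plunger over the upper edge
- yellow_rack_bed (a point): yellow rack (fixed): centre of its board's upper face, 68 mm up. Board 100 (x) x 200 mm (y), sloped 20 deg; x points up the slope, away from the robot, z out of the face. Lip along the low edge, 8 mm thick, 22 mm above the face, inner side at x = -50 mm; other edges open. Syringe with its nose at the lip: barrel centre at x = +7, z = 15 mm, plunger over the upper edge
- hammer: flat wooden toy reflex hammer, 55 to 90 g, 16 mm thick everywhere; origin at the middle of its handle and of its thickness, x along the handle towards the eye. Handle 20 mm wide from x = -41 to +40 mm; red head 34 x 60 mm centred at x = -58 mm
- hammer_eye (a point): centre of the hammer's eye, 60 mm from the handle's middle: a ring with a hole of 28 mm, outside 46 mm
- hammer_head (a point): centre of the hammer's red head, 58 mm from the handle's middle
- peg (a point): foot of the green peg, 165 mm up the front face of a fixed upright board (60 wide, 16 thick, 184 mm tall). Site z runs up along the peg, which leans 40 deg from vertical out of the board, to the robot's side; y is level, across; the board is on the +x side. Peg 58 mm long, 9 mm in diameter, plain round end
- toy_bottle: toy medicine jar, orange with white cap, 36 mm across, 60 mm tall; not part of the job, leave it (origin under its centre)
- whale: grey toy whale, 140 mm long, about 60 mm tall; not part of the job, leave it (origin under its centre)
- bandage_roll: toy bandage roll, grey ring 56 mm across, 35 mm tall; not part of the job, leave it (origin under its centre)
- block1: wooden building block 75x25x25 mm; not part of the job, leave it (origin under its centre)
- block2: wooden building block 75x25x25 mm; not part of the job, leave it (origin under its centre)
- beaker: red plastic cup, 64 mm across, 75 mm tall; not part of the job, leave it (origin under its centre)
Not all that is in view belongs to the job. Leave any brown look-alike of the syringe2 alone.

How it is judged:
By the outcome, as a careful person would: the job done as asked, in the order asked, and still so for the second after the job is handed in, with the robot touching nothing.
Of syringe1, syringe2, syringe3, syringe4, syringe5, syringe6 only 4 to 6 are there at a start; the rules pass over those that are not, and their reading is None.
At some moment in a run one of syringe1, syringe2, syringe3, syringe4, syringe5, syringe6 may be knocked a few centimetres aside while the robot is not near it.
Once in a run the grip may slacken for a moment while it holds something.
It also fails if it takes over 210 s, if anything falls off the work surface, if the arm or the gripper's body presses on something with over 40 N, if the wrist force passes 120 N, or if a joint passes its speed limit or range.

## Working session

There is one attempt and no reset: what is moved stays moved. The work goes in short steps, Python scripts to look and compute and a tool call to move; the robot and the scene stay as the last step left them, time stands still between calls to the robot, and variables do not carry over. Pictures are saved under pics/ and viewed, at most 14 in all, crops included, and the job is handed in when it is done.

Besides the shell and the picture viewer there is one more tool, called as name([rows], argument=value, ...), one row to a line, values as JSON. send_rows: Moves the arm, as the interface text tells. Shift numbers are shares of 0.1 m and turn numbers shares of 30 degrees, none past 1 either way. Its arguments: {"type":"object","properties":{"rows":{"type":"array"},"grip":{"type":"number"},"newtons":{"type":"number"}},"required":["rows"]}

```bash
ls; mkdir -p pics; python3 - <<'E'
from rig import manip, viewer, ticket
import cv2, numpy as np
o=manip.get_obs(); print(o['time'],o['tool_pos'],o['orientation'],o['width'],manip.hold_point_z)
for n in ['scene','top']:
    p,d=viewer.snapshot(n); cv2.imwrite(f'pics/{n}0.png',p); np.save(f'pics/{n}0.npy',d)
    c=viewer.calibration(n); print(n,c)
p=cv2.imread('pics/top0.png'); cv2.imwrite('pics/top0b.png',cv2.resize(p,(800,600),interpolation=cv2.INTER_CUBIC))
p=cv2.imread('pics/scene0.png'); cv2.imwrite('pics/scene0b.png',cv2.resize(p,(800,600),interpolation=cv2.INTER_CUBIC))
E
```

```text
pics
0.0 [0.207314   0.61549857 0.23021699] [-1.79891853e+02  4.89490596e-03  1.61388883e+02] 0.998648375572457 0.0187
scene {'fx': 367.1430447350947, 'fy': 367.1430447350947, 'cx': 259.6804255287331, 'cy': 188.47859215219833, 'R': array([[ 0.02710373,  0.99945807, -0.01868043],
       [ 0.73288896, -0.0325763 , -0.67956792],
       [-0.67980818,  0.00472815, -0.73337472]]), 't': array([-0.03092839, -0.32129422,  1.47819602])}
top {'fx': 488.32236867926935, 'fy': 488.32236867926935, 'cx': 248.90808248746737, 'cy': 191.27472155075472, 'R': array([[ 0.01924249, -0.99980462, -0.00452195],
       [-0.98776727, -0.01831043, -0.15485654],
       [ 0.15474348,  0.00744646, -0.98792662]]), 't': array([0.00822233, 0.54201852, 1.71096769])}
```

View pics/top0b.png

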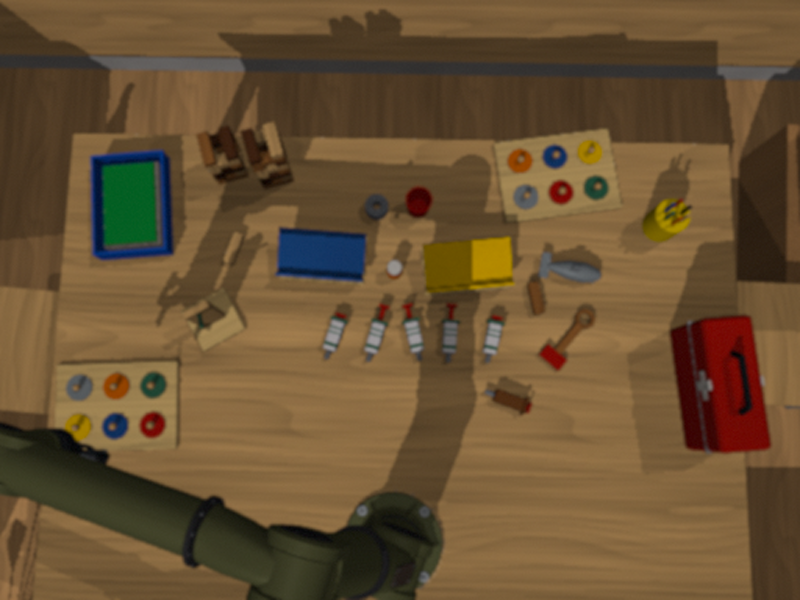

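View pics/scene0b.png

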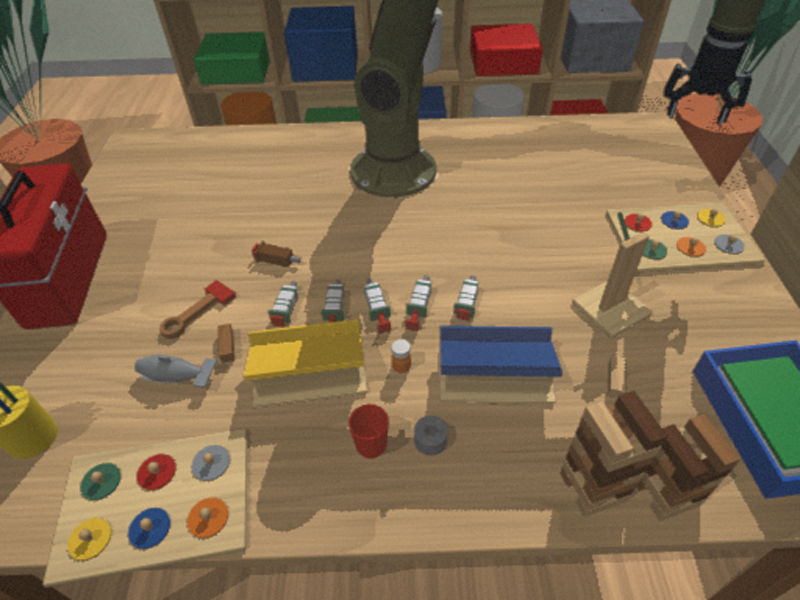

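The top view shows five white syringes at (335,335), (377,331), (413,331), (450,332) and (493,337). The brown look-alike is at (510,398) and the hammer at (568,340). The blue rack is at (322,254), the yellow one at (468,262), and the peg board at (215,318). Next I enlarge the syringes and measure.

```bash
cat > h.py <<'E'
from rig import manip, viewer, ticket
import cv2, numpy as np
def snap(n):
    c=viewer.calibration(n); p,d=viewer.snapshot(n); return p,d,c
def ray(c,uv,z):
    uv=np.atleast_2d(np.asarray(uv,float)); C=-c['R'].T@c['t']
    v=np.c_[(uv[:,0]-c['cx'])/c['fx'],(uv[:,1]-c['cy'])/c['fy'],np.ones(len(uv))]@c['R']
    return C+v*((np.asarray(z)-C[2])/v[:,2])[:,None]
def cloud(c,d):
    v,u=np.mgrid[:d.shape[0],:d.shape[1]]
    P=np.stack([(u-c['cx'])/c['fx']*d,(v-c['cy'])/c['fy']*d,d],-1)
    return (P-c['t'])@c['R']
def proj(c,X):
    q=np.atleast_2d(X)@c['R'].T+c['t']; return np.c_[q[:,0]/q[:,2]*c['fx']+c['cx'],q[:,1]/q[:,2]*c['fy']+c['cy']]
def red(h): return ((h[...,0]<8)|(h[...,0]>172))&(h[...,1]>130)&(h[...,2]>50)
def green(h): return (h[...,0]>40)&(h[...,0]<90)&(h[...,1]>60)&(h[...,2]>25)
def white(h): return (h[...,1]<70)&(h[...,2]>95)
def blobs(m,amin=4):
    n,l,s,ce=cv2.connectedComponentsWithStats(m.astype(np.uint8),connectivity=8)
    return [(s[i,4],ce[i],s[i,:4],l==i) for i in range(1,n) if s[i,4]>=amin]
E
python3 - <<'E'
from h import *
p,d,c=snap('top'); h=cv2.cvtColor(p,cv2.COLOR_BGR2HSV)
cr=p[180:275,195:395]; cv2.imwrite('pics/c1.png',cv2.resize(cr,(800,380),interpolation=cv2.INTER_CUBIC))
P=cloud(c,d); print('depth table z',np.median(P[250:300,150:190,2]))
for nm,f,z in [('white',white,.03),('green',green,.03),('red',red,.02)]:
    m=f(h); m2=np.zeros_like(m); m2[175:275,190:400]=m[175:275,190:400]
    for a,ce,b,_ in blobs(m2): print(nm,a,ce.round(1),b,ray(c,ce,z)[0].round(3), 'dz',P[_][:,2].max().round(3))
hb={'blue':((100,130),(150,190,170,240)),'yellow':((20,32),(145,190,265,335))}
for k,((a,b),(r0,r1,c0,c1)) in hb.items():
    m=np.zeros(h.shape[:2],bool); s=h[r0:r1,c0:c1]; m[r0:r1,c0:c1]=(s[...,0]>=a)&(s[...,0]<=b)&(s[...,1]>120)
    Q=P[m]; Q=Q[(Q[:,2]>.02)&(Q[:,2]<.13)]; r=cv2.minAreaRect(Q[:,:2].astype(np.float32)*1000); print(k,m.sum(),r,Q[:,2].min(),Q[:,2].max(),cv2.boxPoints(r).round())
m=green(h); m[:,:60]=0
for a,ce,b,_ in blobs(m[180:240,90:200],3): print('peg?',a,ce+[90,180],b,P[180:240,90:200][_].mean(0).round(3))
E
```

```text
depth table z -0.00024393487245279887
white 5 [252. 175.] [250 175   5   1] [0.604 0.008 0.03 ] dz 0.067
white 11 [348.3 176. ] [346 175   5   3] [ 0.606 -0.341  0.03 ] dz 0.035
white 60 [372.6 176.3] [361 175  23   6] [ 0.607 -0.429  0.03 ] dz 0.053
white 7 [196.  177.4] [193 177   7   2] [0.591 0.212 0.03 ] dz 0.071
white 7 [209.  178.4] [206 178   7   2] [0.588 0.164 0.03 ] dz 0.071
white 171 [213.2 213.9] [207 204  14  21] [0.459 0.145 0.03 ] dz 0.043
white 170 [264.6 214.5] [259 205  12  21] [ 0.46  -0.039  0.03 ] dz 1.774
white 168 [239.5 215.6] [233 206  14  21] [0.455 0.051 0.03 ] dz 1.774
white 18 [288.2 208.1] [285 207   7   3] [ 0.485 -0.124  0.03 ] dz 0.037
white 172 [314.9 216.1] [309 206  12  22] [ 0.458 -0.22   0.03 ] dz 0.039
white 4 [288.5 212. ] [287 212   4   1] [ 0.471 -0.125  0.03 ] dz 0.035
white 33 [288.  217.1] [285 215   7   5] [ 0.453 -0.123  0.03 ] dz 0.034
white 5 [287. 224.] [285 224   5   1] [ 0.428 -0.12   0.03 ] dz 0.033
green 4 [266.5 203.5] [266 203   2   2] [ 0.5   -0.046  0.03 ] dz 0.033
green 4 [313.5 205. ] [312 205   4   1] [ 0.498 -0.215  0.03 
[... 346 characters left out ...]
 ] dz 0.031
red 142 [353.5 228.1] [346 221  16  16] [ 0.418 -0.359  0.02 ] dz 1.774
red 12 [337.8 260.2] [337 258   3   6] [ 0.303 -0.302  0.02 ] dz 0.031
blue 1489 ((632.9944458007812, 177.67739868164062), (101.42263793945312, 195.5302734375), 0.041767995804548264) 0.04226369754344353 0.0900567023678423 [[582. 275.]
 [582.  80.]
 [684.  80.]
 [684. 275.]]
yellow 1862 ((620.2400512695312, -158.1478271484375), (114.09080505371094, 200.42581176757812), 6.065338611602783) 0.021462183832014075 0.09231252346913536 [[ 553.  -65.]
 [ 574. -264.]
 [ 688. -252.]
 [ 666.  -52.]]
peg? 13 [128.         205.76923077] [37 22  3  8] [0.462 0.409 0.201]
peg? 6 [ 97.5 239. ] [ 5 59  6  1] [0.362 0.56  0.015]
```

View pics/c1.png

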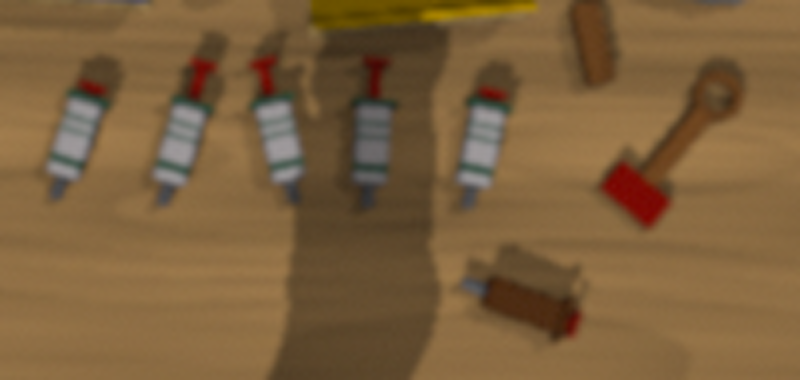

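Left to right: syringe A (y 0.145) is pushed in, B (0.05), C (-0.04) and D (-0.12) are pulled out, and E (-0.22) is pushed in. So A and E go to blue, and B, C and D to yellow. The brown one with a grey tip at crop (525,300) is the look-alike, so I leave it. Moving towards A now.

send_rows([
  [-0.3,-0.26,0,0],
  [-0.6,-0.52,0,0],
  [-0.92,-0.785,0,0],
  [-0.92,-0.785,0,0],
  [-0.92,-0.785,0,0],
  [-0.92,-0.785,0,0],
  [-0.92,-0.785,0,0],
  [-0.92,-0.785,0,0],
  [-0.92,-0.785,0,0],
  [-0.92,-0.785,0,0],
], grip=0.3, newtons=30)

```text
time: 0.98
tool_pos: [0.2688, 0.5129, 0.2311]
orientation: [-180.0, -0.0, 161.5]
force: [0.0, -0.4, 0.2]
width: 0.698
grip_force: 0.0
```

send_rows([
  [-0.1,-0.08,0,0],
  [-0.2,-0.16,0,0],
  [-0.3,-0.24,0,0],
  [-0.4,-0.32,0,0],
  [-0.5,-0.4,0,0],
  [-0.6,-0.48,0,0],
  [-0.7,-0.56,0,0],
  [-0.8,-0.64,0,0],
  [-0.9,-0.72,0,0],
  [-0.92,-0.785,0,0],
])

```text
time: 1.82
tool_pos: [0.3338, 0.4064, 0.2314]
orientation: [-180.0, 0.1, 161.2]
force: [0.2, -0.2, 0.1]
width: 0.703
grip_force: 0.0
```

send_rows([
  [-0.1,-0.08,0,0],
  [-0.2,-0.16,0,0],
  [-0.3,-0.24,0,0],
  [-0.4,-0.32,0,0],
  [-0.5,-0.4,0,0],
  [-0.6,-0.48,0,0],
  [-0.7,-0.56,0,0],
  [-0.8,-0.64,0,0],
  [-0.9,-0.72,0,0],
  [-0.92,-0.785,0,0],
])

```text
time: 2.65
tool_pos: [0.3956, 0.3027, 0.2313]
orientation: [-180.0, 0.1, 161.2]
force: [-0.5, -0.5, 0.2]
width: 0.7
grip_force: 0.0
```

send_rows([
  [-0.1,-0.08,0,0],
  [-0.2,-0.16,0,0],
  [-0.3,-0.24,0,0],
  [-0.4,-0.32,0,0],
  [-0.5,-0.4,0,0],
  [-0.6,-0.48,0,0],
  [-0.7,-0.56,0,0],
  [-0.8,-0.64,0,0],
  [-0.9,-0.72,0,0],
  [-0.92,-0.785,0,0],
])

```text
time: 3.48
tool_pos: [0.4569, 0.1994, 0.2313]
orientation: [-180.0, 0.0, 161.3]
force: [-0.0, 0.1, 0.2]
width: 0.697
grip_force: 0.0
```

```bash
cat >> h.py <<'E'
def plan(x,y,z,yaw):
    """shift/turn in tool units from the present pose; turn modulo 180"""
    o=manip.get_obs(); t=o['tool_pos']; w=o['orientation'][2]; a=np.radians(w); dx,dy=x-t[0],y-t[1]
    sx=dx*np.cos(a)+dy*np.sin(a); sy=dx*np.sin(a)-dy*np.cos(a)
    turn=-((yaw-w+90)%180-90)
    return 'PLAN units',np.round([sx*10,sy*10,(t[2]-z)*10,turn/30],3)
def st():
    o=manip.get_obs(); print('t',round(o['time'],2),'tcp',o['tool_pos'].round(4),'rpy',np.round(o['orientation'],1),'w',round(float(o['width']),3),'F',np.round(o['force'],1),'g',np.round(o['grip_force'],1))
E
python3 - <<'E'
from h import *
st(); p,d,c=snap('wrist'); cv2.imwrite('pics/w1.png',p); np.save('pics/w1.npy',d)
print(c, (-c['R'].T@c['t']).round(3)); print(manip.get_obs()['q'].round(1))
E
```

```text
t 3.48 tcp [0.4569 0.1994 0.2313] rpy [-180.     0.   161.3] w 0.697 F [-0.   0.1  0.2] g 0.0
{'fx': 288.44026210128754, 'fy': 288.44026210128754, 'cx': 258.9754203695008, 'cy': 188.23661514053214, 'R': array([[ 3.22175655e-01,  9.46679907e-01,  2.26093949e-05],
       [ 9.07642431e-01, -3.08897144e-01,  2.84196712e-01],
       [ 2.69050301e-01, -9.15407404e-02, -9.58765993e-01]]), 't': array([-0.33624601, -0.38936212,  0.27525159])} [0.388 0.223 0.375]
[-43.2  -0.6  16.6 104.8   0.2  75.8  44.5]
```

View pics/w1.png

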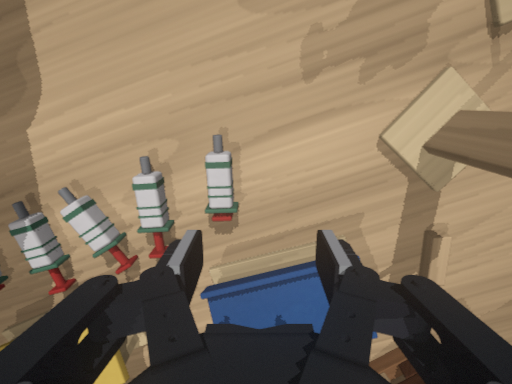

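The wrist view shows syringe A at (220,182) with its plunger in, B at (152,205) and C at (95,225) with plungers out, D at (42,250), and the blue rack below. Measuring by depth and colour.

```bash
cat >> h.py <<'E'
def syr(p,d,c,v=True):
    """barrels: centre, yaw, size from white top-face points; plunger length from red points"""
    h=cv2.cvtColor(p,cv2.COLOR_BGR2HSV); P=cloud(c,d); out=[]
    z=P[...,2]; m=white(h)|green(h); m&=(z>.024)&(z<.036)&(P[...,0]<.56)&(np.abs(P[...,1])<.3)
    m=cv2.morphologyEx(m.astype(np.uint8),cv2.MORPH_CLOSE,np.ones((3,3)))
    for a,ce,b,l in blobs(m,60):
        Q=P[l&(np.abs(z-.03)<.006)][:,:2]*1000
        r=cv2.minAreaRect(Q.astype(np.float32)); bx=cv2.boxPoints(r)
        e=max((bx[1]-bx[0],bx[2]-bx[1]),key=np.linalg.norm); e=e/np.linalg.norm(e); e=e*np.sign(e[0])
        n=np.array([-e[1],e[0]]); ct=np.array(r[0])
        R=P[red(h)&(z>.005)][:,:2]*1000-ct; s=R@e; R=s[(np.abs(R@n)<25)&(s>20)&(s<90)]
        # whole top face spans x=-35..41 -> barrel centre 3 mm nose-ward
        k=ct-3*e
        out.append((k/1000,np.degrees(np.arctan2(e[1],e[0])),sorted(r[1]),(R.max()+3 if len(R) else None)))
        if v: print('syr c',(k/1000).round(4),'yaw',out[-1][1].round(1),'size',np.round(sorted(r[1]),1),'plate end x',None if not len(R) else round(R.max()+3,1),'px',ce.round())
    return out
E
python3 - <<'E'
from h import *
c=viewer.calibration('wrist'); p=cv2.imread('pics/w1.png'); d=np.load('pics/w1.npy'); syr(p,d,c)
P=cloud(c,d); h=cv2.cvtColor(p,cv2.COLOR_BGR2HSV)
def rack(p,d,c,hr,box):
    h=cv2.cvtColor(p,cv2.COLOR_BGR2HSV); P=cloud(c,d)
    m=(h[...,0]>=hr[0])&(h[...,0]<=hr[1])&(h[...,1]>110)&(h[...,2]>30)&(P[...,0]>.54)&(P[...,0]<.72)&(P[...,1]>box[0])&(P[...,1]<box[1])&(P[...,2]>.03)&(P[...,2]<.12)
    Q=P[m]; x=Q-Q.mean(0)
    # robust plane fit z=ax+by+c
    k=np.ones(len(Q),bool)
    for _ in range(12):
        A=np.c_[Q[k,0],Q[k,1],np.ones(k.sum())]; s=np.linalg.lstsq(A,Q[k,2],rcond=None)[0]
        r=Q[:,2]-np.c_[Q[:,0],Q[:,1],np.ones(len(Q))]@s; k=np.abs(r)<max(.003,np.percentile(np.abs(r),50)*1.5)
    g=np.hypot(s[0],s[1]); print('slope',np.degrees(np.arctan(g)).round(1),'dir',np.degrees(np.arctan2(s[1],s[0])).round(1),len(Q),k.sum())
    B=Q[k]; yr=np.percentile(B[:,1],[0.5,99.5]); xr=np.percentile(B[:,0],[.5,99.5]); ym=yr.mean(); print('y',yr.round(4),'x',xr.round(4),'z',np.percentile(B[:,2],[1,99]).round(4),'x at z=.068,ymid',((.068-s[2]-s[1]*ym)/s[0]).round(4))
    L=Q[(r>.012)]; 
    if len(L)>10: print('lip top pts',len(L),np.polyfit(L[:,1],L[:,0],1).round(3),L[:,0].mean().round(4),L[:,2].max().round(3),L[:,1].min().round(3),L[:,1].max().round(3))
print('wrist blue'); rack(p,d,c,(100,130),(.03,.33))
p,d,c=snap('top'); print('top syr'); syr(p,d,c); print('blue');rack(p,d,c,(100,130),(.03,.33)); print('yellow'); rack(p,d,c,(18,34),(-.32,-.02))
p,d,c=snap('scene'); print('scene blue');rack(p,d,c,(100,130),(.03,.33)); print('yellow'); rack(p,d,c,(18,34),(-.32,-.02))
E
```

```text
syr c [0.4597 0.1443] yaw -17.2 size [39.7 75.2] plate end x 52.0 px [219. 183.]
syr c [0.4557 0.0494] yaw -14.8 size [40.7 75.2] plate end x 78.4 px [148. 204.]
syr c [ 0.4603 -0.0432] yaw 15.6 size [40.7 75.3] plate end x 77.4 px [ 87. 228.]
syr c [ 0.4585 -0.1235] yaw -1.7 size [40.3 75.3] plate end x 79.1 px [ 32. 245.]
wrist blue
slope 19.8 dir -3.6 5780 4753
y [0.0794 0.2652] x [0.5919 0.6899] z [0.0528 0.0768] x at z=.068,ymid 0.643
lip top pts 926 [0.063 0.575] 0.5848 0.073 0.08 0.276
top syr
syr c [0.4589 0.1469] yaw -21.6 size [31.  77.1] plate end x 52.0 px [213. 214.]
syr c [ 0.4581 -0.0389] yaw 10.9 size [32.1 78.4] plate end x 78.5 px [264. 214.]
syr c [0.4547 0.0525] yaw -14.7 size [29.3 76.1] plate end x 78.8 px [239. 215.]
syr c [ 0.4588 -0.1219] yaw -5.0 size [32.9 71.5] plate end x 77.0 px [287. 214.]
syr c [ 0.4544 -0.2207] yaw -10.4 size [23.6 66.9] plate end x 55.7 px [316. 215.]
blue
slope 19.0 dir -3.1 1531 1057
y [0.0806 0.2708] x [0.5931 0.6909] z [0.0499 0.0849] x at z=.068,ymid 0.645
lip top pts 72 [0.052 0.585] 0.5935 0.096 0.087 0.239
yellow
slope 19.1 dir 6.1 1753 1184
y [-0.2559 -0.0579] x [0.569  0.6803] z [0.0485 0.0857] x at z=.068,ymid 0.6277
lip top pts 146 [-0.108  0.552] 0.5693 0.081 -0.263 -0.066
scene blue
slope 20.1 dir -3.6 1219 1168
y [0.0804 0.27  ] x [0.6056 0.6978] z [0.0533 0.0851] x at z=.068,ymid 0.6482
lip top pts 44 [0.064 0.58 ] 0.5918 0.073 0.082 0.273
yellow
slope 19.7 dir 6.4 2288 1565
y [-0.2624 -0.0627] x [0.5729 0.6855] z [0.0493 0.0856] x at z=.068,ymid 0.6301
lip top pts 312 [-0.11   0.557] 0.5756 0.074 -0.267 -0.07
```

```bash
python3 - <<'E'
from h import *
st(); print(plan(.4595,.1443,.004,-17.2))
E
```

```text
t 3.63 tcp [0.4556 0.2009 0.2314] rpy [180.   -0.  161.4] w 0.7 F [ 0.5  0.1 -0.4] g 0.0
('PLAN units', array([-0.218, -0.524,  2.274, -0.048]))
```

send_rows([
  [-0.1,-0.26,0.2,-0.02],
  [-0.218,-0.524,0.4,-0.048],
  [-0.218,-0.524,0.6,-0.048],
  [-0.218,-0.524,0.8,-0.048],
  [-0.218,-0.524,1,-0.048],
  [-0.218,-0.524,1,-0.048],
  [-0.218,-0.524,1,-0.048],
  [-0.218,-0.524,1,-0.048],
  [-0.218,-0.524,1,-0.048],
  [-0.218,-0.524,1,-0.048],
])

```text
time: 4.47
tool_pos: [0.4608, 0.1451, 0.1327]
orientation: [179.9, 0.1, 162.9]
force: [-0.1, 0.6, 0.1]
width: 0.703
grip_force: 0.0
```

send_rows([
  [0,0,0.1,0],
  [0,0,0.2,0],
  [0,0,0.3,0],
  [0,0,0.4,0],
  [0,0,0.5,0],
  [0,0,0.6,0],
  [0,0,0.7,0],
  [0,0,0.8,0],
  [0,0,0.8,0],
  [0,0,0.8,0],
])

```text
time: 5.3
tool_pos: [0.4595, 0.1441, 0.0506]
orientation: [-179.9, -0.1, 162.8]
force: [1.0, -0.0, 1.3]
width: 0.702
grip_force: 0.0
```

```bash
python3 - <<'E'
from h import *
st(); print(plan(.4595,.1443,.004,-17.2))
E
```

```text
t 5.3 tcp [0.4595 0.1441 0.0506] rpy [-1.799e+02 -1.000e-01  1.628e+02] w 0.702 F [ 1.  -0.   1.3] g 0.0
('PLAN units', array([0.001, 0.002, 0.466, 0.001]))
```

send_rows([
  [0,0,0.06,0],
  [0,0,0.12,0],
  [0,0,0.18,0],
  [0,0,0.24,0],
  [0,0,0.3,0],
  [0,0,0.36,0],
  [0,0,0.42,0],
  [0,0,0.46,0],
  [0,0,0.46,0],
  [0,0,0.46,0],
])

```text
time: 6.13
tool_pos: [0.4598, 0.1443, 0.0051]
orientation: [-180.0, -0.0, 162.8]
force: [-0.1, -0.2, 0.5]
width: 0.698
grip_force: 0.0
```

send_rows([
  [0,0,0,0],
  [0,0,0,0],
  [0,0,0,0],
  [0,0,0,0],
  [0,0,0,0],
  [0,0,0,0],
  [0,0,0,0],
  [0,0,0,0],
  [0,0,0,0],
  [0,0,0,0],
], grip=1, newtons=60)

```text
time: 6.97
tool_pos: [0.4606, 0.1447, 0.0059]
orientation: [179.9, 0.1, 162.8]
force: [-0.4, -1.5, 5.2]
width: 0.34
grip_force: 59.7
```

send_rows([
  [0,0,-0.1,0],
  [0,0,-0.2,0],
  [0,0,-0.3,0],
  [0,0,-0.4,0],
  [0,0,-0.5,0],
  [0,0,-0.6,0],
  [0,0,-0.7,0],
  [0,0,-0.8,0],
  [0,0,-0.9,0],
  [0,0,-1,0],
])

```text
time: 7.8
tool_pos: [0.4599, 0.1444, 0.1064]
orientation: [180.0, 0.0, 162.8]
force: [0.8, -0.6, 0.9]
width: 0.339
grip_force: 59.2
```

```bash
cat >> h.py <<'E'
RK={'b':(.644,.1775,-3.6),'y':(.629,-.162,6.2)}
def on(r,lx,ly):
    x,y,w=RK[r]; a=np.radians(w); return x+lx*np.cos(a)-ly*np.sin(a), y+lx*np.sin(a)+ly*np.cos(a), w
E
python3 - <<'E'
from h import *
st(); x,y,w=on('b',.009,.045); print(x,y,plan(x,y,.13,w))
p,d,c=snap('wrist'); cv2.imwrite('pics/w2.png',p)
E
```

```text
t 7.8 tcp [0.4599 0.1444 0.1064] rpy [180.    0.  162.8] w 0.339 F [ 0.8 -0.6  0.9] g 59.2
0.6558078139346735 0.2218460881035084 ('PLAN units', array([-1.643,  1.319, -0.236, -0.452]))
```

View pics/w2.png

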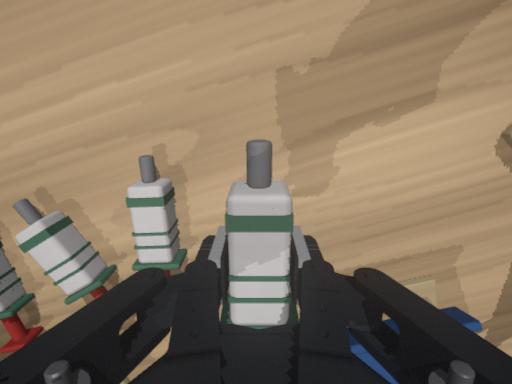

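The wrist view shows A held straight between the pads with its nose at (258,150). Carrying it to the blue rack.

send_rows([
  [-0.1,0.08,-0.05,0],
  [-0.2,0.16,-0.1,0],
  [-0.3,0.24,-0.15,0],
  [-0.4,0.32,-0.2,0],
  [-0.5,0.4,-0.236,0],
  [-0.6,0.48,-0.236,0],
  [-0.7,0.54,-0.236,0],
  [-0.76,0.6,-0.236,0],
  [-0.82,0.66,-0.236,0],
  [-0.82,0.66,-0.236,0],
])

```text
time: 8.68
tool_pos: [0.5587, 0.1842, 0.1287]
orientation: [180.0, 0.0, 162.9]
force: [0.2, 0.5, -0.7]
width: 0.341
grip_force: 59.3
```

send_rows([
  [-0.1,0.08,0,-0.06],
  [-0.2,0.16,0,-0.12],
  [-0.3,0.24,0,-0.18],
  [-0.4,0.32,0,-0.24],
  [-0.5,0.4,0,-0.3],
  [-0.6,0.48,0,-0.36],
  [-0.7,0.54,0,-0.42],
  [-0.76,0.6,0,-0.452],
  [-0.82,0.66,0,-0.452],
  [-0.82,0.66,0,-0.452],
])

```text
time: 9.52
tool_pos: [0.6562, 0.223, 0.1287]
orientation: [180.0, 0.0, 176.4]
force: [-0.6, 0.1, -0.5]
width: 0.34
grip_force: 59.2
```

```bash
python3 - <<'E'
from h import *
st(); x,y,w=on('b',.009,.045); print(x,y,plan(x,y,.092,w))
E
```

```text
t 9.52 tcp [0.6562 0.223  0.1287] rpy [180.    0.  176.4] w 0.34 F [-0.6  0.1 -0.5] g 59.2
0.6558078139346735 0.2218460881035084 ('PLAN units', array([ 0.003, -0.012,  0.367, -0.   ]))
```

send_rows([
  [0,0,0.05,0],
  [0,0,0.1,0],
  [0,0,0.15,0],
  [0,0,0.2,0],
  [0,0,0.25,0],
  [0,0,0.3,0],
  [0,0,0.34,0],
  [0,0,0.38,0],
  [0,0,0.38,0],
  [0,0,0.38,0],
])

```text
time: 10.35
tool_pos: [0.6558, 0.2221, 0.0911]
orientation: [180.0, 0.0, 176.4]
force: [0.1, 0.4, -0.1]
width: 0.338
grip_force: 59.4
```

send_rows([
  [0,0,0,0],
  [0,0,0,0],
  [0,0,0,0],
  [0,0,0,0],
  [0,0,0,0],
  [0,0,0,0],
  [0,0,0,0],
  [0,0,0,0],
  [0,0,0,0],
  [0,0,0,0],
], grip=0.54)

```text
time: 11.18
tool_pos: [0.6556, 0.2221, 0.091]
orientation: [180.0, 0.0, 176.4]
force: [-0.4, -0.6, 0.7]
width: 0.463
grip_force: 0.0
```

```bash
python3 - <<'E'
from h import *
st(); p,d,c=snap('wrist'); cv2.imwrite('pics/w3.png',p); p,d,c2=snap('scene'); cv2.imwrite('pics/s3.png',cv2.resize(p[180:280,250:400],(750,500),interpolation=cv2.INTER_CUBIC))
E
```

```text
t 11.18 tcp [0.6556 0.2221 0.091 ] rpy [180.    0.  176.4] w 0.463 F [-0.4 -0.6  0.7] g 0.0
```

View pics/w3.png

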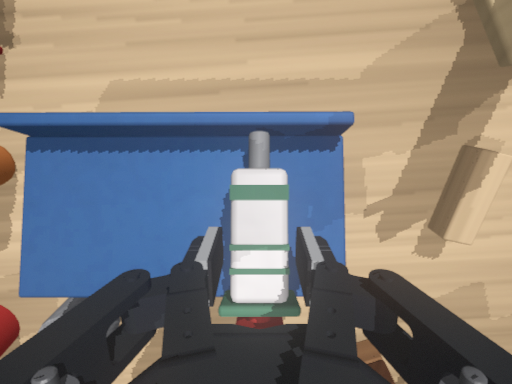

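The wrist view shows A lying straight on the blue board, nose tip at (258,132) just short of the lip face at about row 127. I measure the gap in the rack frame.

```bash
cat >> h.py <<'E'
def loc(r,P):
    x,y,w=RK[r]; a,b=np.radians(w),np.radians(20)
    Rz=np.array([[np.cos(a),-np.sin(a),0],[np.sin(a),np.cos(a),0],[0,0,1]]); Ry=np.array([[np.cos(b),0,-np.sin(b)],[0,1,0],[np.sin(b),0,np.cos(b)]])
    return (P-[x,y,.068])@(Rz@Ry)*1000
def check(r,p,d,c):
    h=cv2.cvtColor(p,cv2.COLOR_BGR2HSV); L=loc(r,cloud(c,d)); ok=(d>0)&(np.abs(L[...,0])<110)&(np.abs(L[...,1])<115)&(L[...,2]>-8)&(L[...,2]<40)
    hr=(100,130) if r=='b' else (18,34); s=h[...,1]; rk=ok&(h[...,0]>=hr[0])&(h[...,0]<=hr[1])&(s>110)
    F=L[rk&(L[...,2]<6)&(np.abs(L[...,0])<40)]; T=L[rk&(L[...,2]>17)&(L[...,0]<-40)]
    print('face z med',np.median(F[:,2]).round(1),'y',np.percentile(F[:,1],[.5,99.5]).round(1),'slopes',np.linalg.lstsq(np.c_[F[:,:2],np.ones(len(F))],F[:,2],rcond=None)[0].round(3))
    if len(T): k=np.polyfit(T[:,1],T[:,0],1); print('lip x',np.percentile(T[:,0],[2,98]).round(1),'skew deg',np.degrees(k[0]).round(1),'y',np.percentile(T[:,1],[.5,99.5]).round(1),'topz',np.percentile(T[:,2],95).round(1))
    w=ok&(s<75)&(L[...,2]>8)
    for a,ce,b,l in blobs(cv2.morphologyEx((w&(h[...,2]>110)&(L[...,2]>24)).astype(np.uint8),cv2.MORPH_CLOSE,np.ones((5,5))),80):
        Q=L[l&(L[...,2]>24)&(L[...,2]<36)]; y=np.median(Q[:,1])
        rr=cv2.minAreaRect(Q[:,:2].astype(np.float32)); 
        ed=[np.median(Q[np.abs(Q[:,0]-q)<4][:,1]) for q in np.percentile(Q[:,0],[15,85])]; dx=np.diff(np.percentile(Q[:,0],[15,85]))[0]
        N=L[ok&(s<90)&(np.abs(L[...,1]-y)<12)&(L[...,2]>10)&(L[...,2]<24)&(L[...,0]<Q[:,0].min()-3)]
        print('barrel x',np.percentile(Q[:,0],[1,99]).round(1),'y',y.round(1),'z',np.median(Q[:,2]).round(1),'skew',np.degrees(np.arctan2(ed[1]-ed[0],dx)).round(1),'size',np.round(rr[1],1),'nose tip x',None if len(N)<5 else np.percentile(N[:,0],[2]).round(1),'px',ce.round())
E
python3 - <<'E'
from h import *
st(); check('b',*snap('wrist'))
E
```

```text
t 11.28 tcp [0.6556 0.2221 0.091 ] rpy [180.    0.  176.4] w 0.457 F [-0.   0.2  0.1] g 0.0
face z med 0.1 y [-98.9  97. ] slopes [-0.     0.001  0.105]
lip x [-55.3 -47.9] skew deg -0.3 y [-96.2  96.3] topz 22.9
barrel x [-22.2  50.9] y 44.8 z 30.0 skew -0.6 size [35.1 75.6] nose tip x [-45.] px [257. 242.]
barrel x [7.2 9.9] y 22.0 z 32.2 skew 0.0 size [5.2 3. ] nose tip x None px [211. 232.]
barrel x [ 7.3 13.5] y 69.4 z 32.5 skew 3.1 size [8.8 4.4] nose tip x [-48.3] px [308. 233.]
```

send_rows([
  [0,0,-0.2,0],
  [0,0,-0.4,0],
  [0,0,-0.6,0],
  [0,0,-0.8,0],
  [0,-0.1,-1,0],
  [0,-0.2,-1,0],
  [0.1,-0.4,-1,0],
  [0.2,-0.6,-1,0],
  [0.3,-0.8,-1,0],
  [0.35,-1,-1,0],
])

```text
time: 12.17
tool_pos: [0.613, 0.1233, 0.1903]
orientation: [-180.0, -0.1, 176.4]
force: [1.0, 0.1, 0.6]
width: 0.457
grip_force: 0.0
```

send_rows([
  [0.1,-0.25,0,0],
  [0.3,-0.5,0,0],
  [0.4,-0.75,0,0],
  [0.45,-1,0,0],
  [0.45,-1,0,0],
  [0.45,-1,0,0],
  [0.45,-1,0,0],
  [0.45,-1,0,0],
  [0.45,-1,0,0],
  [0.45,-1,0,0],
], grip=0.3)

```text
time: 13.0
tool_pos: [0.5633, 0.0286, 0.1907]
orientation: [-180.0, -0.0, 176.5]
force: [-0.2, 0.6, 1.2]
width: 0.7
grip_force: 0.0
```

send_rows([
  [0.1,-0.25,0,0],
  [0.3,-0.5,0,0],
  [0.4,-0.75,0,0],
  [0.45,-1,0,0],
  [0.45,-1,0,0],
  [0.45,-1,0,0],
  [0.45,-1,0,0],
  [0.45,-1,0,0],
  [0.45,-1,0,0],
  [0.45,-1,0,0],
])

```text
time: 13.83
tool_pos: [0.5123, -0.0684, 0.1908]
orientation: [-180.0, -0.0, 176.5]
force: [0.5, -0.5, -0.7]
width: 0.703
grip_force: 0.0
```

send_rows([
  [0.1,-0.25,0,0],
  [0.3,-0.5,0,0],
  [0.45,-0.75,0,0],
  [0.45,-1,0,0],
  [0.45,-1,0,0],
  [0.45,-1,0,0],
  [0.45,-1,0,0],
  [0.45,-1,0,0],
  [0.45,-1,0,0],
  [0.45,-1,0,0],
])

```text
time: 14.67
tool_pos: [0.4611, -0.1654, 0.1908]
orientation: [180.0, -0.0, 176.5]
force: [-0.6, -0.0, 1.0]
width: 0.702
grip_force: 0.0
```

```bash
python3 - <<'E'
from h import *
st(); s=snap('wrist'); cv2.imwrite('pics/w4.png',s[0]); syr(*s); check('y',*s)
o=[k for k in syr(*s,v=False) if k[0][1]<-.17]
if o: print(plan(*o[0][0],.004,o[0][1]))
E
```

```text
t 14.67 tcp [ 0.4611 -0.1654  0.1908] rpy [180.   -0.  176.5] w 0.702 F [-0.6 -0.   1. ] g 0.0
syr c [0.4574 0.05  ] yaw -15.3 size [41.4 75.4] plate end x 78.4 px [457. 159.]
syr c [ 0.462  -0.0423] yaw 14.1 size [41.  75.8] plate end x 76.4 px [373. 169.]
syr c [ 0.4608 -0.1226] yaw -4.1 size [41.2 75.7] plate end x 78.8 px [297. 173.]
syr c [ 0.4593 -0.2238] yaw -8.5 size [39.5 75.3] plate end x 53.2 px [207. 176.]
face z med 1.0 y [-86.5  64.3] slopes [-1.000e-03  1.000e-03  1.003e+00]
lip x [-58.6 -50.8] skew deg -0.2 y [-74.5  58.1] topz 24.0
('PLAN units', array([-0.018, -0.582,  1.868,  0.167]))
```

send_rows([
  [0,-0.15,0.1,0.05],
  [0,-0.3,0.2,0.1],
  [-0.018,-0.45,0.4,0.15],
  [-0.018,-0.58,0.6,0.16],
  [-0.018,-0.58,0.8,0.16],
  [-0.018,-0.58,1,0.16],
  [-0.018,-0.58,1,0.16],
  [-0.018,-0.58,1,0.16],
  [-0.018,-0.58,1,0.16],
  [-0.018,-0.58,1,0.16],
])

```text
time: 15.55
tool_pos: [0.4597, -0.2252, 0.0921]
orientation: [-180.0, 0.1, 171.6]
force: [-0.1, -0.6, -0.8]
width: 0.699
grip_force: 0.0
```

send_rows([
  [0,0,0.15,0],
  [0,0,0.3,0],
  [0,0,0.4,0],
  [0,0,0.5,0],
  [0,0,0.6,0],
  [0,0,0.7,0],
  [0,0,0.8,0],
  [0,0,0.865,0],
  [0,0,0.865,0],
  [0,0,0.865,0],
])

```text
time: 16.38
tool_pos: [0.4586, -0.2245, 0.004]
orientation: [-180.0, -0.0, 171.6]
force: [0.2, 0.1, 0.1]
width: 0.7
grip_force: 0.0
```

send_rows([
  [0,0,0,0],
  [0,0,0,0],
  [0,0,0,0],
  [0,0,0,0],
  [0,0,0,0],
  [0,0,0,0],
  [0,0,0,0],
  [0,0,0,0],
  [0,0,0,0],
  [0,0,0,0],
], grip=1, newtons=60)

```text
time: 17.22
tool_pos: [0.4597, -0.2247, 0.0052]
orientation: [-180.0, 0.1, 171.6]
force: [0.4, 0.2, 6.1]
width: 0.339
grip_force: 59.7
```

send_rows([
  [0,0,-0.1,0],
  [0,0,-0.2,0],
  [0,0,-0.3,0],
  [0,0,-0.4,0],
  [0,0,-0.5,0],
  [0,0,-0.6,0],
  [0,0,-0.7,0],
  [0,0,-0.8,0],
  [0,0,-0.9,0],
  [0,0,-1,0],
])

```text
time: 18.05
tool_pos: [0.4589, -0.2244, 0.1055]
orientation: [180.0, 0.0, 171.6]
force: [-1.1, 0.4, -0.6]
width: 0.342
grip_force: 59.1
```

```bash
sed -i "s/'b':(.644/'b':(.646/" h.py; python3 - <<'E'
from h import *
st(); x,y,w=on('b',.007,-.045); print(x,y,plan(x,y,.15,w)); p,d,c=snap('wrist'); cv2.imwrite('pics/w5.png',p)
E
```

```text
t 18.05 tcp [ 0.4589 -0.2244  0.1055] rpy [180.    0.  171.6] w 0.342 F [-1.1  0.4 -0.6] g 59.1
0.6501606137201789 0.1321492635840226 ('PLAN units', array([-1.371,  3.807, -0.445, -0.16 ]))
```

View pics/w5.png

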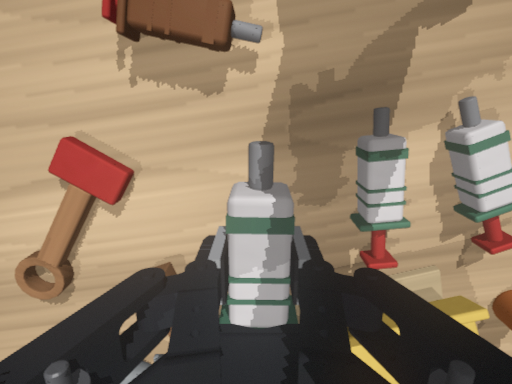

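E is held straight, nose at (260,155). Carrying it to the blue rack.

send_rows([
  [-0.03,0.1,-0.1,0],
  [-0.06,0.2,-0.2,0],
  [-0.1,0.3,-0.3,0],
  [-0.13,0.4,-0.4,0],
  [-0.17,0.5,-0.445,0],
  [-0.2,0.6,-0.445,0],
  [-0.24,0.7,-0.445,0],
  [-0.28,0.8,-0.445,0],
  [-0.31,0.9,-0.445,0],
  [-0.338,0.952,-0.445,0],
])

```text
time: 18.93
tool_pos: [0.5066, -0.1333, 0.1482]
orientation: [180.0, -0.1, 171.7]
force: [-0.3, 0.4, -2.1]
width: 0.334
grip_force: 59.2
```

send_rows([
  [-0.03,0.1,0,0],
  [-0.06,0.2,0,0],
  [-0.1,0.3,0,0],
  [-0.13,0.4,0,0],
  [-0.17,0.5,0,0],
  [-0.2,0.6,0,0],
  [-0.24,0.7,0,0],
  [-0.28,0.8,0,0],
  [-0.31,0.9,0,0],
  [-0.338,0.952,0,0],
])

```text
time: 19.77
tool_pos: [0.5543, -0.0439, 0.1489]
orientation: [180.0, -0.0, 171.7]
force: [-0.3, 0.3, -1.6]
width: 0.338
grip_force: 59.2
```

send_rows([
  [-0.03,0.1,0,0],
  [-0.06,0.2,0,0],
  [-0.1,0.3,0,0],
  [-0.13,0.4,0,0],
  [-0.17,0.5,0,0],
  [-0.2,0.6,0,0],
  [-0.24,0.7,0,0],
  [-0.28,0.8,0,0],
  [-0.31,0.9,0,0],
  [-0.338,0.952,0,0],
])

```text
time: 20.6
tool_pos: [0.6015, 0.0455, 0.1488]
orientation: [180.0, -0.0, 171.7]
force: [0.0, 1.5, -0.5]
width: 0.342
grip_force: 59.2
```

send_rows([
  [-0.03,0.1,0,-0.04],
  [-0.06,0.2,0,-0.08],
  [-0.1,0.3,0,-0.12],
  [-0.13,0.4,0,-0.16],
  [-0.17,0.5,0,-0.16],
  [-0.2,0.6,0,-0.16],
  [-0.24,0.7,0,-0.16],
  [-0.28,0.8,0,-0.16],
  [-0.31,0.9,0,-0.16],
  [-0.338,0.952,0,-0.16],
])

```text
time: 21.43
tool_pos: [0.6488, 0.1348, 0.1488]
orientation: [180.0, -0.0, 176.5]
force: [-0.3, 0.1, -0.3]
width: 0.337
grip_force: 59.2
```

```bash
python3 - <<'E'
from h import *
st(); x,y,w=on('b',.005,-.045); print(x,y,plan(x,y,.0895,w)); s=snap('wrist'); check('b',*s); cv2.imwrite('pics/w6.png',s[0])
E
```

```text
t 21.43 tcp [0.6488 0.1348 0.1488] rpy [180.   -0.  176.5] w 0.337 F [-0.3  0.1 -0.3] g 59.2
0.6481645602633224 0.1322748446230812 ('PLAN units', array([ 0.005, -0.025,  0.593,  0.003]))
face z med 0.7 y [-99.5  96.6] slopes [0.    0.001 0.738]
lip x [-57.1 -50.2] skew deg -0.3 y [-98.9  95.6] topz 23.7
barrel x [-24.   49.9] y 43.8 z 30.6 skew -1.7 size [40.8 75.6] nose tip x [-50.1] px [381. 208.]
```

send_rows([
  [0,-0.02,0.1,0],
  [0,-0.02,0.2,0],
  [0,-0.02,0.27,0],
  [0,-0.02,0.34,0],
  [0,-0.02,0.4,0],
  [0,-0.02,0.46,0],
  [0,-0.02,0.52,0],
  [0,-0.02,0.58,0],
  [0,-0.02,0.59,0],
  [0,-0.02,0.59,0],
])

```text
time: 22.32
tool_pos: [0.6483, 0.1305, 0.0903]
orientation: [180.0, 0.0, 176.4]
force: [-0.7, -0.0, 0.3]
width: 0.336
grip_force: 59.3
```

send_rows([
  [0,0,0,0],
  [0,0,0,0],
  [0,0,0,0],
  [0,0,0,0],
  [0,0,0,0],
  [0,0,0,0],
  [0,0,0,0],
  [0,0,0,0],
  [0,0,0,0],
  [0,0,0,0],
], grip=0.54)

```text
time: 23.15
tool_pos: [0.6483, 0.1306, 0.09]
orientation: [180.0, 0.0, 176.4]
force: [0.1, -0.2, 0.5]
width: 0.461
grip_force: 0.0
```

send_rows([
  [0,0,-0.1,0],
  [0,0,-0.2,0],
  [0,0,-0.3,0],
  [0,0,-0.4,0],
  [0,0,-0.5,0],
  [0,0,-0.6,0],
  [0,0,-0.7,0],
  [0,0,-0.8,0],
  [0,0,-0.9,0],
  [0,0,-1,0],
])

```text
time: 23.98
tool_pos: [0.6482, 0.1306, 0.191]
orientation: [180.0, 0.0, 176.4]
force: [0.3, -0.8, -1.3]
width: 0.465
grip_force: 0.0
```

```bash
python3 - <<'E'
from h import *
st(); s=snap('wrist'); check('b',*s); cv2.imwrite('pics/w7.png',s[0])
x=syr(*snap('top'))
print(plan(.458,.02,.19,-15))
E
```

```text
t 23.98 tcp [0.6482 0.1306 0.191 ] rpy [180.    0.  176.4] w 0.465 F [ 0.3 -0.8 -1.3] g 0.0
face z med 0.7 y [-99.4  96.5] slopes [0.    0.001 0.732]
lip x [-56.8 -50.4] skew deg -0.2 y [-99.1  96. ] topz 23.8
barrel x [-24.9  48.3] y -47.0 z 30.6 skew -1.9 size [75.5 40.4] nose tip x [-56.9] px [258. 189.]
barrel x [-23.  50.] y 43.9 z 30.6 skew -2.0 size [40.8 74.4] nose tip x [-50.1] px [366. 191.]
syr c [ 0.458  -0.0414] yaw 14.9 size [34.1 76.1] plate end x 78.8 px [264. 215.]
syr c [0.4544 0.0508] yaw -16.7 size [32.2 76.3] plate end x 78.9 px [240. 215.]
syr c [ 0.4629 -0.1235] yaw 0.4 size [22.  47.4] plate end x 74.5 px [288. 213.]
('PLAN units', array([ 1.84 , -1.225,  0.024,  0.38 ]))
```

View pics/w7.png

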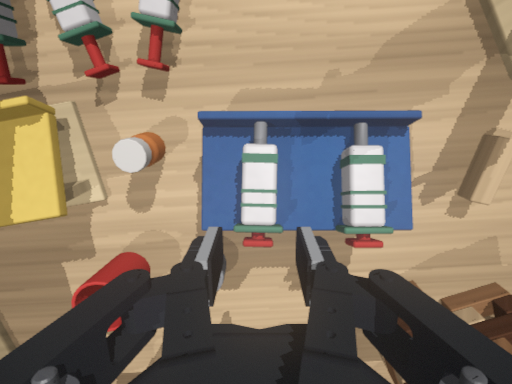

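Both blue-rack syringes, at (259,185) and (362,187), lie straight with their noses at the lip. B is next.

send_rows([
  [0.25,-0.12,0,0],
  [0.5,-0.25,0,0],
  [0.75,-0.37,0,0],
  [0.93,-0.46,0,0],
  [0.93,-0.46,0,0],
  [0.93,-0.46,0,0],
  [0.93,-0.46,0,0],
  [0.93,-0.46,0,0],
  [0.93,-0.46,0,0],
  [0.93,-0.46,0,0],
], grip=0.3)

```text
time: 24.92
tool_pos: [0.553, 0.0908, 0.1896]
orientation: [-180.0, -0.0, 176.4]
force: [0.2, 0.0, 0.1]
width: 0.699
grip_force: 0.0
```

send_rows([
  [0.25,-0.12,0,0.1],
  [0.5,-0.25,0,0.2],
  [0.75,-0.37,0,0.3],
  [0.93,-0.46,0,0.38],
  [0.93,-0.46,0,0.38],
  [0.93,-0.46,0,0.38],
  [0.93,-0.46,0,0.38],
  [0.93,-0.46,0,0.38],
  [0.93,-0.46,0,0.38],
  [0.93,-0.46,0,0.38],
])

```text
time: 25.75
tool_pos: [0.4573, 0.0506, 0.1898]
orientation: [-180.0, 0.0, 165.0]
force: [-0.2, -0.8, 0.4]
width: 0.701
grip_force: 0.0
```

```bash
python3 - <<'E'
from h import *
st(); s=snap('wrist'); o=syr(*s); o=min(o,key=lambda k:abs(k[0][1]-.05)); print(plan(*o[0],.004,o[1]))
E
```

```text
t 25.75 tcp [0.4573 0.0506 0.1898] rpy [-180.    0.  165.] w 0.701 F [-0.2 -0.8  0.4] g 0.0
syr c [0.4574 0.0521] yaw -18.5 size [40.3 75.6] plate end x 79.7 px [258. 175.]
syr c [ 0.4611 -0.0409] yaw 14.1 size [40.1 75.1] plate end x 77.5 px [181. 199.]
syr c [ 0.4601 -0.1233] yaw -2.5 size [41.4 75.6] plate end x 78.7 px [113. 216.]
('PLAN units', array([1.000e-03, 1.500e-02, 1.857e+00, 1.170e-01]))
```

send_rows([
  [0,0.01,0.2,0.05],
  [0,0.01,0.4,0.05],
  [0,0.01,0.6,0.05],
  [0,0.01,0.8,0.05],
  [0,0.01,1,0.05],
  [0,0.01,1,0.05],
  [0,0.01,1,0.05],
  [0,0.01,1,0.05],
  [0,0.01,1,0.05],
  [0,0.01,1,0.05],
])

```text
time: 26.63
tool_pos: [0.4581, 0.0517, 0.0912]
orientation: [179.9, 0.1, 163.5]
force: [-0.4, -0.5, 0.8]
width: 0.699
grip_force: 0.0
```

send_rows([
  [0,0,0.15,0],
  [0,0,0.3,0],
  [0,0,0.4,0],
  [0,0,0.5,0],
  [0,0,0.6,0],
  [0,0,0.7,0],
  [0,0,0.8,0],
  [0,0,0.855,0],
  [0,0,0.855,0],
  [0,0,0.855,0],
])

```text
time: 27.47
tool_pos: [0.4569, 0.0513, 0.0041]
orientation: [-180.0, -0.0, 163.5]
force: [-0.2, -0.2, 0.2]
width: 0.697
grip_force: 0.0
```

send_rows([
  [0,0,0,0],
  [0,0,0,0],
  [0,0,0,0],
  [0,0,0,0],
  [0,0,0,0],
  [0,0,0,0],
  [0,0,0,0],
  [0,0,0,0],
  [0,0,0,0],
  [0,0,0,0],
], grip=1, newtons=60)

```text
time: 28.3
tool_pos: [0.4578, 0.0516, 0.0051]
orientation: [179.9, 0.1, 163.5]
force: [-1.0, 0.4, 5.3]
width: 0.339
grip_force: 59.7
```

send_rows([
  [0,0,-0.1,0],
  [0,0,-0.2,0],
  [0,0,-0.3,0],
  [0,0,-0.4,0],
  [0,0,-0.5,0],
  [0,0,-0.6,0],
  [0,0,-0.7,0],
  [0,0,-0.8,0],
  [0,0,-0.9,0],
  [0,0,-1,0],
])

```text
time: 29.13
tool_pos: [0.457, 0.0514, 0.1055]
orientation: [180.0, 0.0, 163.5]
force: [-1.2, 0.1, -1.6]
width: 0.34
grip_force: 59.2
```

```bash
python3 - <<'E'
from h import *
st(); x,y,w=on('y',.005,.062); print(x,y,plan(x,y,.145,w)); s=snap('wrist'); cv2.imwrite('pics/w8.png',s[0]); h=cv2.cvtColor(s[0],cv2.COLOR_BGR2HSV)
# held barrel in tool frame: white blob column symmetry
m=white(h); m[:,:225]=0; m[:,295:]=0; m[:180]=0; m[325:]=0
yy,xx=np.nonzero(m); print('held px',xx.mean().round(1),yy.min(),yy.max(),len(xx))
E
```

```text
t 29.13 tcp [0.457  0.0514 0.1055] rpy [180.    0.  163.5] w 0.34 F [-1.2  0.1 -1.6] g 59.2
0.6272747947660882 -0.09982264345518634 ('PLAN units', array([-2.062, -0.966, -0.395, -0.757]))
held px 259.0 180 324 8429
```

send_rows([
  [-0.07,-0.03,-0.1,0],
  [-0.14,-0.06,-0.2,0],
  [-0.21,-0.1,-0.3,0],
  [-0.28,-0.13,-0.395,0],
  [-0.35,-0.16,-0.395,0],
  [-0.42,-0.2,-0.395,0],
  [-0.5,-0.23,-0.395,0],
  [-0.57,-0.26,-0.395,0],
  [-0.64,-0.3,-0.395,0],
  [-0.687,-0.322,-0.395,0],
])

```text
time: 30.02
tool_pos: [0.5142, -0.0001, 0.1434]
orientation: [-180.0, -0.0, 163.4]
force: [0.5, -0.6, -0.3]
width: 0.339
grip_force: 59.2
```

send_rows([
  [-0.07,-0.03,0,0],
  [-0.14,-0.06,0,0],
  [-0.21,-0.1,0,0],
  [-0.28,-0.13,0,0],
  [-0.35,-0.16,0,0],
  [-0.42,-0.2,0,0],
  [-0.5,-0.23,0,0],
  [-0.57,-0.26,0,0],
  [-0.64,-0.3,0,0],
  [-0.687,-0.322,0,0],
])

```text
time: 30.85
tool_pos: [0.5712, -0.0504, 0.1439]
orientation: [-180.0, 0.0, 163.5]
force: [0.1, -0.6, -0.9]
width: 0.341
grip_force: 59.2
```

send_rows([
  [-0.07,-0.03,0,-0.08],
  [-0.14,-0.06,0,-0.16],
  [-0.21,-0.1,0,-0.24],
  [-0.28,-0.13,0,-0.32],
  [-0.35,-0.16,0,-0.4],
  [-0.42,-0.2,0,-0.48],
  [-0.5,-0.23,0,-0.56],
  [-0.57,-0.26,0,-0.64],
  [-0.64,-0.3,0,-0.7],
  [-0.687,-0.322,0,-0.757],
])

```text
time: 31.68
tool_pos: [0.6277, -0.1007, 0.1437]
orientation: [-180.0, -0.0, -173.7]
force: [-0.3, 0.2, -1.0]
width: 0.336
grip_force: 59.1
```

```bash
python3 - <<'E'
from h import *
st(); s=snap('wrist'); check('y',*s); cv2.imwrite('pics/w9.png',s[0]); x,y,w=on('y',.005,.062); print(plan(x,y,.09,w)); print(manip.get_obs()['q'].round())
E
```

```text
t 31.68 tcp [ 0.6277 -0.1007  0.1437] rpy [-180.    -0.  -173.7] w 0.336 F [-0.3  0.2 -1. ] g 59.1
face z med 1.0 y [-95.7 100.9] slopes [0.    0.    0.964]
lip x [-57.9 -50.2] skew deg -0.0 y [-95.9 100.2] topz 23.8
('PLAN units', array([0.007, 0.017, 0.538, 0.003]))
[-16.  21.  28.  93. -10.  69. 111.]
```

send_rows([
  [0,0.015,0.1,0],
  [0,0.015,0.2,0],
  [0,0.015,0.27,0],
  [0,0.015,0.33,0],
  [0,0.015,0.39,0],
  [0,0.015,0.45,0],
  [0,0.015,0.5,0],
  [0,0.015,0.535,0],
  [0,0.015,0.535,0],
  [0,0.015,0.535,0],
])

```text
time: 32.57
tool_pos: [0.6273, -0.0984, 0.0906]
orientation: [-180.0, 0.0, -173.8]
force: [0.8, 0.7, -1.0]
width: 0.339
grip_force: 59.3
```

send_rows([
  [0,0,0,0],
  [0,0,0,0],
  [0,0,0,0],
  [0,0,0,0],
  [0,0,0,0],
  [0,0,0,0],
  [0,0,0,0],
  [0,0,0,0],
  [0,0,0,0],
  [0,0,0,0],
], grip=0.54)

```text
time: 33.4
tool_pos: [0.6271, -0.0983, 0.0904]
orientation: [180.0, 0.0, -173.8]
force: [0.0, 0.4, -0.1]
width: 0.461
grip_force: 0.0
```

send_rows([
  [0,0,-0.1,0],
  [0,0,-0.2,0],
  [0,0,-0.3,0],
  [0,0,-0.4,0],
  [0,0,-0.5,0],
  [0,0,-0.6,0],
  [0,0,-0.7,0],
  [0,0,-0.8,0],
  [0,0,-0.9,0],
  [0,0,-1,0],
])

```text
time: 34.23
tool_pos: [0.627, -0.0983, 0.1914]
orientation: [180.0, 0.0, -173.8]
force: [0.4, 0.1, 0.3]
width: 0.454
grip_force: 0.0
```

```bash
sed -i "s/-.162,6.2/-.1595,6.2/" h.py; python3 - <<'E'
from h import *
st(); s=snap('wrist'); check('y',*s); cv2.imwrite('pics/w10.png',s[0])
x=syr(*snap('top'))
print(plan(.46,-.042,.19,14.3))
E
```

```text
t 34.23 tcp [ 0.627  -0.0983  0.1914] rpy [ 180.     0.  -173.8] w 0.454 F [0.4 0.1 0.3] g 0.0
face z med 1.1 y [-98.2  98.5] slopes [0.    0.    1.063]
lip x [-58.2 -50.4] skew deg -0.2 y [-98.5  98.2] topz 23.9
barrel x [-26.1  47.1] y 61.7 z 30.9 skew -0.1 size [40.5 75.2] nose tip x [-50.5] px [259. 188.]
('PLAN units', array([ 1.611,  0.744,  0.028, -0.27 ]))
```

send_rows([
  [0.2,0.1,0,0],
  [0.4,0.2,0,0],
  [0.6,0.3,0,0],
  [0.805,0.372,0,0],
  [0.805,0.372,0,0],
  [0.805,0.372,0,0],
  [0.805,0.372,0,0],
  [0.805,0.372,0,0],
  [0.805,0.372,0,0],
  [0.805,0.372,0,0],
], grip=0.3)

```text
time: 35.17
tool_pos: [0.5435, -0.0703, 0.1902]
orientation: [-180.0, -0.0, -173.8]
force: [0.1, 0.1, 0.2]
width: 0.702
grip_force: 0.0
```

send_rows([
  [0.2,0.1,0,-0.1],
  [0.4,0.2,0,-0.2],
  [0.6,0.3,0,-0.27],
  [0.805,0.372,0,-0.27],
  [0.805,0.372,0,-0.27],
  [0.805,0.372,0,-0.27],
  [0.805,0.372,0,-0.27],
  [0.805,0.372,0,-0.27],
  [0.805,0.372,0,-0.27],
  [0.805,0.372,0,-0.27],
])

```text
time: 36.0
tool_pos: [0.4595, -0.042, 0.1903]
orientation: [-180.0, -0.0, -165.7]
force: [-0.5, -0.3, 0.5]
width: 0.701
grip_force: 0.0
```

```bash
python3 - <<'E'
from h import *
st(); s=snap('wrist'); o=syr(*s); o=min(o,key=lambda k:abs(k[0][1]+.042)); print(plan(*o[0],.004,o[1])); cv2.imwrite('pics/w11.png',s[0]); print(manip.get_obs()['q'].round())
E
```

```text
t 36.0 tcp [ 0.4595 -0.042   0.1903] rpy [-180.    -0.  -165.7] w 0.701 F [-0.5 -0.3  0.5] g 0.0
syr c [ 0.4605 -0.1224] yaw -3.3 size [40.3 75.4] plate end x 78.4 px [184. 158.]
syr c [ 0.4615 -0.0413] yaw 13.3 size [40.5 75. ] plate end x 77.1 px [258. 177.]
('PLAN units', array([-2.200e-02,  1.000e-03,  1.863e+00,  3.300e-02]))
[-24.  -4.  25. 113.   2.  71. 105.]
```

send_rows([
  [-0.02,0,0.2,0.01],
  [-0.02,0,0.4,0.01],
  [-0.02,0,0.6,0.01],
  [-0.02,0,0.8,0.01],
  [-0.02,0,1,0.01],
  [-0.02,0,1,0.01],
  [-0.02,0,1,0.01],
  [-0.02,0,1,0.01],
  [-0.02,0,1,0.01],
  [-0.02,0,1,0.01],
])

```text
time: 36.88
tool_pos: [0.462, -0.0412, 0.0917]
orientation: [-180.0, 0.1, -166.0]
force: [-0.4, -0.8, 0.0]
width: 0.697
grip_force: 0.0
```

send_rows([
  [0,0,0.15,0],
  [0,0,0.3,0],
  [0,0,0.4,0],
  [0,0,0.5,0],
  [0,0,0.6,0],
  [0,0,0.7,0],
  [0,0,0.8,0],
  [0,0,0.86,0],
  [0,0,0.86,0],
  [0,0,0.86,0],
])

```text
time: 37.72
tool_pos: [0.4607, -0.0413, 0.0041]
orientation: [-180.0, -0.0, -166.0]
force: [0.3, -0.3, -0.6]
width: 0.701
grip_force: 0.0
```

send_rows([
  [0,0,0,0],
  [0,0,0,0],
  [0,0,0,0],
  [0,0,0,0],
  [0,0,0,0],
  [0,0,0,0],
  [0,0,0,0],
  [0,0,0,0],
  [0,0,0,0],
  [0,0,0,0],
], grip=1, newtons=60)

```text
time: 38.55
tool_pos: [0.4617, -0.0412, 0.0052]
orientation: [-180.0, 0.1, -166.0]
force: [-1.5, -0.7, 6.3]
width: 0.342
grip_force: 59.7
```

send_rows([
  [0,0,-0.1,0],
  [0,0,-0.2,0],
  [0,0,-0.3,0],
  [0,0,-0.4,0],
  [0,0,-0.5,0],
  [0,0,-0.6,0],
  [0,0,-0.7,0],
  [0,0,-0.8,0],
  [0,0,-0.9,0],
  [0,0,-1,0],
])

```text
time: 39.38
tool_pos: [0.4609, -0.0412, 0.1055]
orientation: [180.0, 0.0, -166.0]
force: [-0.7, -0.4, -0.4]
width: 0.338
grip_force: 59.2
```

```bash
python3 - <<'E'
from h import *
st(); x,y,w=on('y',.005,0); print(x,y,plan(x,y,.145,w)); s=snap('wrist'); cv2.imwrite('pics/w12.png',s[0]); h=cv2.cvtColor(s[0],cv2.COLOR_BGR2HSV)
m=white(h); m[:,:225]=0; m[:,295:]=0; m[:180]=0; m[325:]=0
yy,xx=np.nonzero(m); print('held px',xx.mean().round(1),yy.min(),yy.max(),len(xx))
E
```

```text
t 39.38 tcp [ 0.4609 -0.0412  0.1055] rpy [ 180.    0. -166.] w 0.338 F [-0.7 -0.4 -0.4] g 59.2
0.6339707548198615 -0.1589600032214699 ('PLAN units', array([-1.395, -1.561, -0.395,  0.26 ]))
held px 259.0 180 324 8533
```

send_rows([
  [-0.07,-0.08,-0.1,0],
  [-0.14,-0.16,-0.2,0],
  [-0.21,-0.24,-0.3,0],
  [-0.28,-0.32,-0.395,0],
  [-0.35,-0.4,-0.395,0],
  [-0.42,-0.48,-0.395,0],
  [-0.5,-0.56,-0.395,0],
  [-0.57,-0.64,-0.395,0],
  [-0.64,-0.72,-0.395,0],
  [-0.698,-0.78,-0.395,0],
])

```text
time: 40.27
tool_pos: [0.5481, -0.1009, 0.1433]
orientation: [-180.0, -0.1, -166.0]
force: [-0.7, 0.6, -1.1]
width: 0.341
grip_force: 59.3
```

send_rows([
  [-0.07,-0.08,0,0.03],
  [-0.14,-0.16,0,0.06],
  [-0.21,-0.24,0,0.09],
  [-0.28,-0.32,0,0.12],
  [-0.35,-0.4,0,0.15],
  [-0.42,-0.48,0,0.18],
  [-0.5,-0.56,0,0.21],
  [-0.57,-0.64,0,0.24],
  [-0.64,-0.72,0,0.26],
  [-0.698,-0.78,0,0.26],
])

```text
time: 41.1
tool_pos: [0.6351, -0.1597, 0.1438]
orientation: [-180.0, 0.0, -173.9]
force: [0.9, 0.1, -0.9]
width: 0.337
grip_force: 59.3
```

```bash
python3 - <<'E'
from h import *
st(); s=snap('wrist'); check('y',*s); x,y,w=on('y',.005,0); print(plan(x,y,.0902,w))
E
```

```text
t 41.1 tcp [ 0.6351 -0.1597  0.1438] rpy [-180.     0.  -173.9] w 0.337 F [ 0.9  0.1 -0.9] g 59.3
face z med 1.0 y [-98.7  98.2] slopes [1.000e-03 0.000e+00 1.041e+00]
lip x [-58.1 -50.4] skew deg -0.0 y [-98.2  97.6] topz 23.9
barrel x [-26.7  46.9] y 60.4 z 30.9 skew -1.2 size [39.9 75.7] nose tip x [-50.5] px [348. 205.]
('PLAN units', array([ 0.018,  0.018,  0.536, -0.002]))
```

send_rows([
  [0.015,0.01,0.1,0],
  [0.015,0.01,0.2,0],
  [0.015,0.01,0.27,0],
  [0.015,0.01,0.33,0],
  [0.015,0.01,0.39,0],
  [0.015,0.01,0.45,0],
  [0.015,0.01,0.5,0],
  [0.015,0.01,0.535,0],
  [0.015,0.01,0.535,0],
  [0.015,0.01,0.535,0],
])

```text
time: 41.98
tool_pos: [0.6327, -0.1581, 0.0906]
orientation: [-180.0, 0.0, -173.8]
force: [0.1, 0.8, -1.2]
width: 0.34
grip_force: 59.3
```

send_rows([
  [0,0,0,0],
  [0,0,0,0],
  [0,0,0,0],
  [0,0,0,0],
  [0,0,0,0],
  [0,0,0,0],
  [0,0,0,0],
  [0,0,0,0],
  [0,0,0,0],
  [0,0,0,0],
], grip=0.54)

```text
time: 42.82
tool_pos: [0.6325, -0.158, 0.0904]
orientation: [180.0, 0.0, -173.8]
force: [0.4, -0.2, 0.0]
width: 0.458
grip_force: 0.0
```

send_rows([
  [0,0,-0.1,0],
  [0,0,-0.2,0],
  [0,0,-0.3,0],
  [0,0,-0.4,0],
  [0,0,-0.5,0],
  [0,0,-0.6,0],
  [0,0,-0.7,0],
  [0,0,-0.8,0],
  [0,0,-0.9,0],
  [0,0,-1,0],
])

```text
time: 43.65
tool_pos: [0.6325, -0.158, 0.1915]
orientation: [180.0, 0.0, -173.8]
force: [-1.5, 0.7, 0.5]
width: 0.46
grip_force: 0.0
```

```bash
python3 - <<'E'
from h import *
st(); s=snap('wrist'); check('y',*s); print(plan(.46,-.123,.19,-3))
E
```

```text
t 43.65 tcp [ 0.6325 -0.158   0.1915] rpy [ 180.     0.  -173.8] w 0.46 F [-1.5  0.7  0.5] g 0.0
face z med 1.0 y [-99.   98.2] slopes [1.000e-03 0.000e+00 1.037e+00]
lip x [-58.1 -50.3] skew deg -0.2 y [-98.   97.6] topz 23.9
barrel x [-28.4 -19.7] y 1.4 z 30.7 skew 3.9 size [ 9.  28.5] nose tip x [-49.6] px [258. 148.]
barrel x [-26.1  46.4] y 60.5 z 30.9 skew -1.1 size [39.8 74.5] nose tip x [-49.6] px [329. 188.]
barrel x [-12.   40.4] y 1.8 z 30.9 skew -0.1 size [52.8 28.8] nose tip x [-49.6] px [259. 192.]
('PLAN units', array([1.688, 0.539, 0.038, 0.307]))
```

send_rows([
  [0.2,0.07,0,0],
  [0.4,0.14,0,0],
  [0.6,0.2,0,0],
  [0.844,0.27,0,0],
  [0.844,0.27,0,0],
  [0.844,0.27,0,0],
  [0.844,0.27,0,0],
  [0.844,0.27,0,0],
  [0.844,0.27,0,0],
  [0.844,0.27,0,0],
], grip=0.3)

```text
time: 44.53
tool_pos: [0.5462, -0.1404, 0.1903]
orientation: [-180.0, -0.0, -173.8]
force: [0.1, -0.2, -1.1]
width: 0.7
grip_force: 0.0
```

send_rows([
  [0.2,0.07,0,0.1],
  [0.4,0.14,0,0.2],
  [0.6,0.2,0,0.307],
  [0.844,0.27,0,0.307],
  [0.844,0.27,0,0.307],
  [0.844,0.27,0,0.307],
  [0.844,0.27,0,0.307],
  [0.844,0.27,0,0.307],
  [0.844,0.27,0,0.307],
  [0.844,0.27,0,0.307],
])

```text
time: 45.37
tool_pos: [0.4594, -0.1228, 0.1903]
orientation: [-180.0, -0.0, 177.0]
force: [-0.4, 0.9, 0.4]
width: 0.697
grip_force: 0.0
```

```bash
python3 - <<'E'
from h import *
st(); s=snap('wrist'); o=syr(*s); o=min(o,key=lambda k:abs(k[0][1]+.12)); print(plan(*o[0],.004,o[1])); cv2.imwrite('pics/w13.png',s[0])
E
```

```text
t 45.37 tcp [ 0.4594 -0.1228  0.1903] rpy [-180.   -0.  177.] w 0.697 F [-0.4  0.9  0.4] g 0.0
syr c [ 0.4602 -0.1231] yaw -3.5 size [40.6 74.8] plate end x 79.0 px [259. 177.]
('PLAN units', array([-0.01 , -0.003,  1.863,  0.018]))
```

send_rows([
  [-0.01,0,0.2,0],
  [-0.01,0,0.4,0],
  [-0.01,0,0.6,0],
  [-0.01,0,0.8,0],
  [-0.01,0,1,0],
  [-0.01,0,1,0],
  [-0.01,0,1,0],
  [-0.01,0,1,0],
  [-0.01,0,1,0],
  [-0.01,0,1,0],
])

```text
time: 46.25
tool_pos: [0.4609, -0.1227, 0.0917]
orientation: [180.0, 0.1, 177.0]
force: [0.0, -0.1, 0.2]
width: 0.698
grip_force: 0.0
```

send_rows([
  [0,0,0.15,0],
  [0,0,0.3,0],
  [0,0,0.4,0],
  [0,0,0.5,0],
  [0,0,0.6,0],
  [0,0,0.7,0],
  [0,0,0.8,0],
  [0,0,0.86,0],
  [0,0,0.86,0],
  [0,0,0.86,0],
])

```text
time: 47.08
tool_pos: [0.4596, -0.1227, 0.0041]
orientation: [-180.0, -0.0, 177.0]
force: [0.8, -0.5, 0.6]
width: 0.702
grip_force: 0.0
```

send_rows([
  [0,0,0,0],
  [0,0,0,0],
  [0,0,0,0],
  [0,0,0,0],
  [0,0,0,0],
  [0,0,0,0],
  [0,0,0,0],
  [0,0,0,0],
  [0,0,0,0],
  [0,0,0,0],
], grip=1, newtons=60)

```text
time: 47.92
tool_pos: [0.4607, -0.1227, 0.0052]
orientation: [180.0, 0.1, 177.0]
force: [0.0, -0.2, 6.1]
width: 0.339
grip_force: 59.6
```

send_rows([
  [0,0,-0.1,0],
  [0,0,-0.2,0],
  [0,0,-0.3,0],
  [0,0,-0.4,0],
  [0,0,-0.5,0],
  [0,0,-0.6,0],
  [0,0,-0.7,0],
  [0,0,-0.8,0],
  [0,0,-0.9,0],
  [0,0,-1,0],
])

```text
time: 48.75
tool_pos: [0.4598, -0.1226, 0.1055]
orientation: [180.0, 0.0, 177.0]
force: [0.1, 0.7, 0.5]
width: 0.34
grip_force: 59.2
```

```bash
python3 - <<'E'
from h import *
st(); x,y,w=on('y',.005,-.06); print(x,y,plan(x,y,.145,w)); s=snap('wrist'); cv2.imwrite('pics/w14.png',s[0]); h=cv2.cvtColor(s[0],cv2.COLOR_BGR2HSV)
m=white(h); m[:,:225]=0; m[:,295:]=0; m[:180]=0; m[325:]=0
yy,xx=np.nonzero(m); print('held px',xx.mean().round(1),yy.min(),yy.max(),len(xx))
E
```

```text
t 48.75 tcp [ 0.4598 -0.1226  0.1055] rpy [180.   0. 177.] w 0.34 F [0.1 0.7 0.5] g 59.2
0.6404507161622229 -0.21860906105980882 ('PLAN units', array([-1.854, -0.864, -0.395, -0.307]))
held px 260.3 180 324 7635
```

send_rows([
  [-0.09,-0.04,-0.1,0],
  [-0.18,-0.08,-0.2,0],
  [-0.27,-0.12,-0.3,0],
  [-0.36,-0.16,-0.395,0],
  [-0.45,-0.2,-0.395,0],
  [-0.55,-0.24,-0.395,0],
  [-0.65,-0.28,-0.395,0],
  [-0.75,-0.33,-0.395,0],
  [-0.85,-0.38,-0.395,0],
  [-0.927,-0.43,-0.395,0],
])

```text
time: 49.63
tool_pos: [0.5507, -0.1705, 0.1431]
orientation: [-180.0, -0.1, 177.0]
force: [-0.1, 0.1, -1.1]
width: 0.342
grip_force: 59.2
```

send_rows([
  [-0.09,-0.04,0,-0.03],
  [-0.18,-0.08,0,-0.07],
  [-0.27,-0.12,0,-0.11],
  [-0.36,-0.16,0,-0.15],
  [-0.45,-0.2,0,-0.19],
  [-0.55,-0.24,0,-0.23],
  [-0.65,-0.28,0,-0.27],
  [-0.75,-0.33,0,-0.307],
  [-0.85,-0.38,0,-0.307],
  [-0.927,-0.43,0,-0.307],
])

```text
time: 50.47
tool_pos: [0.6411, -0.2183, 0.143]
orientation: [180.0, -0.0, -173.8]
force: [0.2, 0.4, -1.1]
width: 0.342
grip_force: 59.2
```

```bash
python3 - <<'E'
from h import *
st(); s=snap('wrist'); check('y',*s); x,y,w=on('y',.005,-.06); print(plan(x,y,.0902,w))
E
```

```text
t 50.47 tcp [ 0.6411 -0.2183  0.143 ] rpy [ 180.    -0.  -173.8] w 0.342 F [ 0.2  0.4 -1.1] g 59.2
face z med 1.0 y [-99.5  98.5] slopes [1.000e-03 0.000e+00 1.019e+00]
lip x [-57.9 -50.3] skew deg -0.1 y [-98.3  97.3] topz 23.9
barrel x [-27.6 -20. ] y 0.5 z 30.6 skew 1.3 size [28.9  7.8] nose tip x [-49.7] px [345. 155.]
barrel x [-26.6  46.7] y 59.4 z 30.8 skew -2.1 size [75.5 40.8] nose tip x [-50.] px [433. 206.]
barrel x [-11.2  40. ] y 0.6 z 30.9 skew -1.0 size [30.1 52.7] nose tip x [-49.7] px [346. 211.]
('PLAN units', array([ 0.013,  0.012,  0.529, -0.001]))
```

send_rows([
  [0.01,0.01,0.1,0],
  [0.01,0.01,0.2,0],
  [0.01,0.01,0.27,0],
  [0.01,0.01,0.33,0],
  [0.01,0.01,0.39,0],
  [0.01,0.01,0.45,0],
  [0.01,0.01,0.5,0],
  [0.01,0.01,0.53,0],
  [0.01,0.01,0.53,0],
  [0.01,0.01,0.53,0],
])

```text
time: 51.35
tool_pos: [0.6395, -0.2173, 0.091]
orientation: [-180.0, 0.0, -173.8]
force: [0.4, -0.3, -0.6]
width: 0.341
grip_force: 59.3
```

send_rows([
  [0,0,0,0],
  [0,0,0,0],
  [0,0,0,0],
  [0,0,0,0],
  [0,0,0,0],
  [0,0,0,0],
  [0,0,0,0],
  [0,0,0,0],
  [0,0,0,0],
  [0,0,0,0],
], grip=0.54)

```text
time: 52.18
tool_pos: [0.6394, -0.2173, 0.0909]
orientation: [180.0, -0.0, -173.8]
force: [0.1, -0.9, 0.7]
width: 0.458
grip_force: 0.0
```

send_rows([
  [0,0,-0.1,0],
  [0,0,-0.2,0],
  [0,0,-0.3,0],
  [0,0,-0.4,0],
  [0,0,-0.5,0],
  [0,0,-0.6,0],
  [0,0,-0.7,0],
  [0,0,-0.8,0],
  [0,0,-0.9,0],
  [0,0,-1,0],
])

```text
time: 53.02
tool_pos: [0.6393, -0.2173, 0.1919]
orientation: [180.0, 0.0, -173.8]
force: [1.0, 0.4, -0.4]
width: 0.46
grip_force: 0.0
```

```bash
python3 - <<'E'
from h import *
st(); s=snap('wrist'); check('y',*s); cv2.imwrite('pics/w15.png',s[0]); print(plan(.46,-.36,.22,0)); print(manip.get_obs()['q'].round())
E
```

```text
t 53.02 tcp [ 0.6393 -0.2173  0.1919] rpy [ 180.     0.  -173.8] w 0.46 F [ 1.   0.4 -0.4] g 0.0
face z med 1.0 y [-99.8  98.3] slopes [1.000e-03 0.000e+00 1.008e+00]
lip x [-57.9 -50.2] skew deg 0.0 y [-98.6  97.3] topz 23.8
barrel x [-27.2  40.2] y -58.7 z 30.8 skew 1.1 size [29.4 67.9] nose tip x [-49.8] px [258. 186.]
barrel x [-27.4 -19.9] y 0.6 z 30.6 skew 2.9 size [28.4  7.7] nose tip x [-49.8] px [328. 147.]
barrel x [-26.4  47. ] y 59.5 z 30.9 skew -2.1 size [75.5 40.8] nose tip x [-50.5] px [398. 188.]
barrel x [-11.4  40.3] y 0.2 z 30.8 skew -0.8 size [30.9 52. ] nose tip x [-49.8] px [328. 192.]
('PLAN units', array([ 1.947, -1.219, -0.257,  0.207]))
[ -8.  25.  33.  83. -14.  76. 122.]
```

View pics/w15.png

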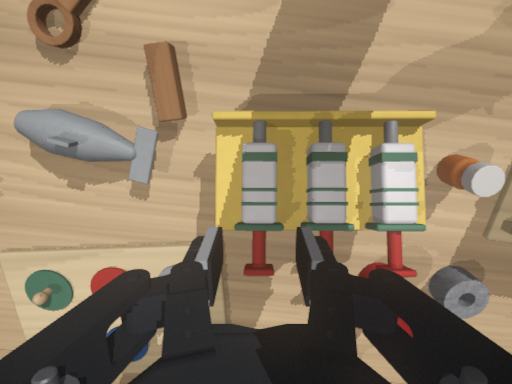

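The yellow rack holds three plunger-out syringes at (258,185), (327,185) and (395,185), straight and with their noses at the lip. The hammer is next.

send_rows([
  [0.25,-0.15,-0.13,0],
  [0.5,-0.3,-0.13,0],
  [0.75,-0.45,-0.13,0],
  [0.97,-0.61,-0.13,0],
  [0.97,-0.61,-0.13,0],
  [0.97,-0.61,-0.13,0],
  [0.97,-0.61,-0.13,0],
  [0.97,-0.61,-0.13,0],
  [0.97,-0.61,-0.13,0],
  [0.97,-0.61,-0.13,0],
], grip=0.3)

```text
time: 53.9
tool_pos: [0.5503, -0.2874, 0.2036]
orientation: [180.0, -0.0, -173.7]
force: [-0.2, 0.2, -0.5]
width: 0.702
grip_force: 0.0
```

send_rows([
  [0.2,-0.15,-0.13,0.2],
  [0.4,-0.3,-0.13,0.4],
  [0.6,-0.45,-0.13,0.6],
  [0.8,-0.61,-0.13,0.8],
  [0.8,-0.61,-0.13,1],
  [0.8,-0.61,-0.13,1],
  [0.8,-0.61,-0.13,1],
  [0.8,-0.61,-0.13,1],
  [0.8,-0.61,-0.13,1],
  [0.8,-0.61,-0.13,1],
])

```text
time: 54.73
tool_pos: [0.4775, -0.3568, 0.2167]
orientation: [180.0, -0.0, 156.4]
force: [-0.0, -0.3, -0.4]
width: 0.694
grip_force: 0.0
```

```bash
cat >> h.py <<'E'
def hammer(p,d,c):
    h=cv2.cvtColor(p,cv2.COLOR_BGR2HSV); P=cloud(c,d); z=P[...,2]
    m=(z>.011)&(z<.024)&(P[...,0]>.36)&(P[...,0]<.58)&(P[...,1]<-.29)&(P[...,1]>-.55)
    b=max(blobs(m,50),key=lambda k:k[0]); H=b[3]
    R=P[H&red(h)][:,:2]; rr=cv2.minAreaRect((R*1000).astype(np.float32)); hc=np.array(rr[0])/1000
    W=P[H&~red(h)][:,:2]; far=W[np.linalg.norm(W-hc,axis=1)>.09]; rc=cv2.minEnclosingCircle((far*1000).astype(np.float32))
    u=(W.mean(0)-hc); u/=np.linalg.norm(u); 
    # ring: refine by enclosing circle of points past the handle's end
    ring=W[(W-hc)@u>.103]; cc=cv2.minEnclosingCircle((ring*1000).astype(np.float32)); e=np.array(cc[0])/1000
    u=(e-hc)/np.linalg.norm(e-hc); mid=hc+u*.058
    print('head',hc.round(4),np.round(rr[1],1),'eye',e.round(4),'r',round(cc[1],1),'dist',np.linalg.norm(e-hc).round(4),'mid',mid.round(4),'yaw',np.degrees(np.arctan2(u[1],u[0])).round(1),'z',np.median(z[H]).round(4),'px',b[1].round())
    return mid,u,np.degrees(np.arctan2(u[1],u[0]))
E
python3 - <<'E'
from h import *
st(); s=snap('wrist'); cv2.imwrite('pics/w16.png',s[0]); 
try:
    m,u,w=hammer(*s); g=m+u*.02; print('grasp',g,plan(*g,.004,w))
except Exception as e: print(e)
for n in ['top','scene']:
    p,d,c=snap(n); cv2.imwrite(f'pics/{n}9.png',p); np.save(f'pics/{n}9.npy',d); h=cv2.cvtColor(p,cv2.COLOR_BGR2HSV); P=cloud(c,d)
    box=(P[...,0]>.36)&(P[...,0]<.6)&(P[...,1]>.3)&(P[...,1]<.52)
    G=P[box&green(h)&(P[...,2]>.14)&(P[...,2]<.24)]; print(n,'peg pts',len(G))
    if len(G)>4:
        x=G-G.mean(0); v=np.linalg.svd(x)[2][0]; v*=np.sign(v[2]); print(G.mean(0).round(4),v.round(2),'lean',np.degrees(np.arccos(v[2])).round(1),'dir',np.degrees(np.arctan2(v[1],v[0])).round(1),G[np.argsort(G[:,2])][[0,-1]].round(3))
    B=P[box&~green(h)&(P[...,2]>.176)&(P[...,2]<.192)]; 
    if len(B)>5: r=cv2.minAreaRect((B[:,:2]*1000).astype(np.float32)); print('board top',len(B),r,cv2.boxPoints(r).round())
E
```

```text
t 54.73 tcp [ 0.4775 -0.3568  0.2167] rpy [180.   -0.  156.4] w 0.694 F [-0.  -0.3 -0.4] g 0.0
head [ 0.4206 -0.362 ] [58.6 32.9] eye [ 0.511  -0.4382] r 22.8 dist 0.1183 mid [ 0.4649 -0.3994] yaw -40.1 z 0.0166 px [226. 156.]
grasp [ 0.48023889 -0.41224279] ('PLAN units', array([-0.249, -0.494,  2.128,  0.548]))
top peg pts 10
[0.4634 0.41   0.1996] [-0.54 -0.34  0.77] lean 39.4 dir -147.6 [[0.473 0.417 0.184]
 [0.453 0.405 0.215]]
board top 99 ((490.2408142089844, 427.70819091796875), (51.54450988769531, 47.39147186279297), 79.3602294921875) [[462. 407.]
 [509. 398.]
 [518. 449.]
 [472. 457.]]
scene peg pts 5
[0.468  0.4058 0.1956] [-0.55 -0.29  0.78] lean 38.6 dir -151.8 [[0.482 0.412 0.18 ]
 [0.456 0.399 0.213]]
board top 131 ((497.3274841308594, 422.3904724121094), (47.75189208984375, 50.50326919555664), 71.10565948486328) [[466. 408.]
 [513. 392.]
 [529. 437.]
 [481. 453.]]
```

View pics/w16.png

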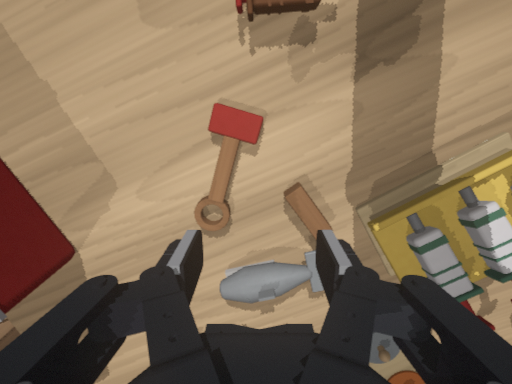

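The hammer is seen with its head at (236,123) and eye at (212,212). Head to eye measures 118 mm, which matches. I grasp the handle near the eye.

send_rows([
  [-0.1,-0.2,0.2,0.15],
  [-0.2,-0.4,0.4,0.3],
  [-0.249,-0.494,0.6,0.45],
  [-0.249,-0.494,0.8,0.548],
  [-0.249,-0.494,1,0.548],
  [-0.249,-0.494,1,0.548],
  [-0.249,-0.494,1,0.548],
  [-0.249,-0.494,1,0.548],
  [-0.249,-0.494,1,0.548],
  [-0.249,-0.494,1,0.548],
], grip=0.5)

```text
time: 55.72
tool_pos: [0.4803, -0.4135, 0.1186]
orientation: [180.0, 0.1, 139.8]
force: [-1.4, 0.4, -0.3]
width: 0.501
grip_force: 0.0
```

```bash
python3 - <<'E'
from h import *
st(); s=snap('wrist'); m,u,w=hammer(*s); g=m+u*.02; print('grasp',g,plan(*g,.003,w))
E
```

```text
t 55.72 tcp [ 0.4803 -0.4135  0.1186] rpy [1.800e+02 1.000e-01 1.398e+02] w 0.501 F [-1.4  0.4 -0.3] g 0.0
head [ 0.4205 -0.3619] [59.2 32.8] eye [ 0.5109 -0.4381] r 22.9 dist 0.1182 mid [ 0.4649 -0.3993] yaw -40.1 z 0.0166 px [260. 141.]
grasp [ 0.48017313 -0.41219611] ('PLAN units', array([ 0.007,  0.009,  1.153, -0.004]))
```

send_rows([
  [0,0,0.2,0],
  [0,0,0.4,0],
  [0,0,0.5,0],
  [0,0,0.6,0],
  [0,0,0.7,0],
  [0,0,0.8,0],
  [0,0,0.9,0],
  [0,0,1,0],
  [0,0,1,0],
  [0,0,1,0],
])

```text
time: 56.6
tool_pos: [0.4791, -0.4128, 0.0163]
orientation: [-180.0, -0.1, 139.8]
force: [0.0, -0.7, 0.1]
width: 0.503
grip_force: 0.0
```

send_rows([
  [0,0,0.05,0],
  [0,0,0.1,0],
  [0,0,0.145,0],
  [0,0,0.145,0],
  [0,0,0.145,0],
  [0,0,0.145,0],
  [0,0,0.145,0],
  [0,0,0.145,0],
  [0,0,0.145,0],
  [0,0,0.145,0],
])

```text
time: 57.43
tool_pos: [0.4795, -0.413, 0.0025]
orientation: [180.0, 0.0, 139.8]
force: [0.2, -1.3, -0.2]
width: 0.506
grip_force: 0.0
```

send_rows([
  [0,0,0,0],
  [0,0,0,0],
  [0,0,0,0],
  [0,0,0,0],
  [0,0,0,0],
  [0,0,0,0],
  [0,0,0,0],
  [0,0,0,0],
  [0,0,0,0],
  [0,0,0,0],
], grip=1, newtons=70)

```text
time: 58.27
tool_pos: [0.4796, -0.4132, 0.0028]
orientation: [180.0, 0.0, 139.8]
force: [-1.6, 0.6, 5.9]
width: 0.211
grip_force: 71.2
```

send_rows([
  [0,0,-0.1,0],
  [0,0,-0.2,0],
  [0,0,-0.3,0],
  [0,0,-0.4,0],
  [0,0,-0.5,0],
  [0,0,-0.6,0],
  [0,0,-0.7,0],
  [0,0,-0.8,0],
  [0,0,-0.9,0],
  [0,0,-1,0],
])

```text
time: 59.1
tool_pos: [0.4795, -0.413, 0.1035]
orientation: [180.0, 0.0, 139.8]
force: [0.2, -0.3, -1.2]
width: 0.206
grip_force: 70.7
```

```bash
python3 - <<'E'
from h import *
st(); s=snap('wrist'); cv2.imwrite('pics/w17.png',s[0]); np.save('pics/w17.npy',s[1]); print(plan(.40,.36,.27,30)); print(manip.get_obs()['q'].round())
E
```

```text
t 59.1 tcp [ 0.4795 -0.413   0.1035] rpy [180.    0.  139.8] w 0.206 F [ 0.2 -0.3 -1.2] g 70.7
('PLAN units', array([ 5.614,  5.389, -1.644, -2.342]))
[  4.  26.  44.  96. -20.  66. 103.]
```

View pics/w17.png

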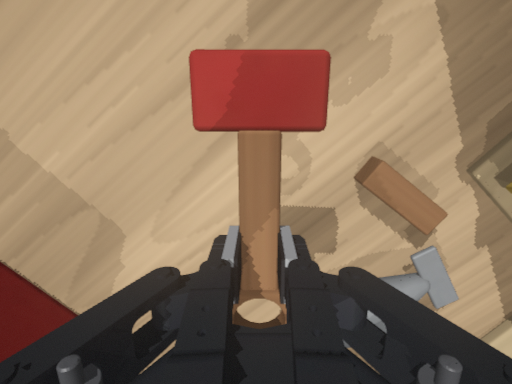

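The hammer is held level, head at (260,90) and eye at (258,308). Carrying it across.

send_rows([
  [0.08,0.1,-0.1,0],
  [0.16,0.2,-0.2,0],
  [0.24,0.3,-0.3,0],
  [0.32,0.4,-0.4,0],
  [0.4,0.5,-0.5,0],
  [0.48,0.6,-0.6,0],
  [0.56,0.7,-0.6,0],
  [0.64,0.8,-0.6,0],
  [0.71,0.9,-0.6,0],
  [0.78,1,-0.6,0],
])

```text
time: 59.98
tool_pos: [0.4844, -0.2857, 0.1626]
orientation: [180.0, -0.0, 139.8]
force: [-0.6, 0.1, -1.1]
width: 0.214
grip_force: 70.6
```

send_rows([
  [0.08,0.1,-0.06,0],
  [0.16,0.2,-0.12,0],
  [0.24,0.3,-0.18,0],
  [0.32,0.4,-0.24,0],
  [0.4,0.5,-0.3,0],
  [0.48,0.6,-0.36,0],
  [0.56,0.7,-0.4,0],
  [0.64,0.8,-0.4,0],
  [0.71,0.9,-0.4,0],
  [0.78,1,-0.4,0],
])

```text
time: 60.82
tool_pos: [0.4894, -0.159, 0.2026]
orientation: [180.0, 0.0, 139.7]
force: [-0.0, 0.2, -0.9]
width: 0.21
grip_force: 70.6
```

send_rows([
  [0.08,0.1,-0.06,-0.1],
  [0.16,0.2,-0.12,-0.2],
  [0.24,0.3,-0.18,-0.3],
  [0.32,0.4,-0.24,-0.4],
  [0.4,0.5,-0.3,-0.5],
  [0.48,0.6,-0.36,-0.6],
  [0.56,0.7,-0.4,-0.7],
  [0.64,0.8,-0.4,-0.8],
  [0.71,0.9,-0.4,-0.9],
  [0.78,1,-0.4,-1],
])

```text
time: 61.65
tool_pos: [0.4946, -0.0315, 0.2428]
orientation: [180.0, 0.0, 170.1]
force: [-0.0, -0.6, -0.7]
width: 0.21
grip_force: 70.6
```

```bash
python3 - <<'E'
from h import *
st(); print(plan(.41,.3,.27,30)); print(manip.get_obs()['q'].round())
E
```

```text
t 61.65 tcp [ 0.4946 -0.0315  0.2428] rpy [180.    0.  170.1] w 0.21 F [-0.  -0.6 -0.7] g 70.6
('PLAN units', array([ 1.405,  3.119, -0.272, -1.331]))
[-32.  -2.  32. 105.   1.  77.  80.]
```

send_rows([
  [0.04,0.1,-0.03,0],
  [0.08,0.2,-0.06,0],
  [0.12,0.3,-0.09,0],
  [0.16,0.4,-0.12,0],
  [0.2,0.5,-0.15,0],
  [0.24,0.6,-0.18,0],
  [0.28,0.7,-0.21,0],
  [0.32,0.8,-0.24,0],
  [0.36,0.9,-0.27,0],
  [0.4,1,-0.27,0],
])

```text
time: 62.48
tool_pos: [0.4731, 0.0738, 0.2702]
orientation: [180.0, 0.1, 169.8]
force: [-0.8, -0.1, -0.8]
width: 0.211
grip_force: 70.6
```

send_rows([
  [0.04,0.1,0,0],
  [0.08,0.2,0,0],
  [0.12,0.3,0,0],
  [0.16,0.4,0,0],
  [0.2,0.5,0,0],
  [0.24,0.6,0,0],
  [0.28,0.7,0,0],
  [0.32,0.8,0,0],
  [0.36,0.9,0,0],
  [0.4,1,0,0],
])

```text
time: 63.32
tool_pos: [0.4512, 0.1793, 0.2694]
orientation: [180.0, 0.0, 169.8]
force: [-0.5, 0.1, -0.9]
width: 0.212
grip_force: 70.6
```

send_rows([
  [0.04,0.1,0,-0.1],
  [0.08,0.2,0,-0.2],
  [0.12,0.3,0,-0.3],
  [0.16,0.4,0,-0.4],
  [0.2,0.5,0,-0.5],
  [0.24,0.6,0,-0.6],
  [0.28,0.7,0,-0.7],
  [0.32,0.8,0,-0.8],
  [0.36,0.9,0,-0.9],
  [0.4,1,0,-1],
])

```text
time: 64.15
tool_pos: [0.4295, 0.2848, 0.2694]
orientation: [180.0, -0.0, -160.1]
force: [0.0, 0.8, -0.4]
width: 0.213
grip_force: 70.6
```

```bash
python3 - <<'E'
from h import *
st(); p,d,c=s=snap('wrist'); cv2.imwrite('pics/w18.png',p); np.save('pics/w18.npy',d); print(manip.get_obs()['q'].round())
h=cv2.cvtColor(p,cv2.COLOR_BGR2HSV); P=cloud(c,d); box=(P[...,0]>.36)&(P[...,0]<.6)&(P[...,1]>.3)&(P[...,1]<.55)
G=P[box&green(h)&(P[...,2]>.14)&(P[...,2]<.24)]; print('peg pts',len(G))
B=P[box&~green(h)&(P[...,2]>.176)&(P[...,2]<.192)]; print('board',len(B))
if len(B)>20: r=cv2.minAreaRect((B[:,:2]*1000).astype(np.float32)); print(r,cv2.boxPoints(r).round())
E
```

```text
t 64.15 tcp [0.4295 0.2848 0.2694] rpy [ 180.    -0.  -160.1] w 0.213 F [ 0.   0.8 -0.4] g 70.6
[-50.   1.  13.  99.  -0.  80.  74.]
peg pts 51
board 55
((486.85345458984375, 433.4495544433594), (6.545165538787842, 41.45415496826172), 45.763206481933594) [[470. 446.]
 [499. 417.]
 [504. 421.]
 [474. 450.]]
```

View pics/w18.png

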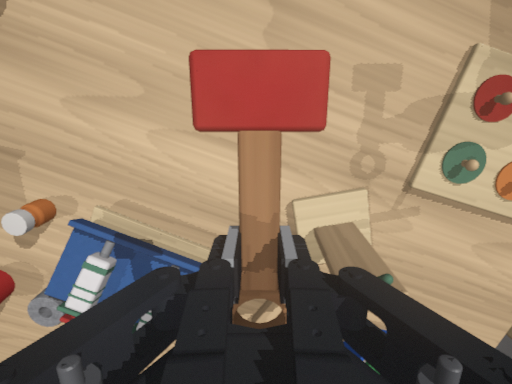

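The peg tip is at about (387,279), half hidden by the finger. I shift so the peg is clear in the view.

send_rows([
  [-0.1,0,-0.02,0],
  [-0.2,0,-0.04,0],
  [-0.3,0,-0.06,0],
  [-0.4,0,-0.08,0],
  [-0.5,0,-0.1,0],
  [-0.6,0,-0.12,0],
  [-0.7,0,-0.14,0],
  [-0.8,0,-0.16,0],
  [-0.9,0,-0.18,0],
  [-1,0,-0.2,0],
])

```text
time: 65.03
tool_pos: [0.5259, 0.3168, 0.2896]
orientation: [-180.0, 0.0, -160.4]
force: [0.2, -0.3, -0.4]
width: 0.215
grip_force: 70.6
```

```bash
python3 - <<'E'
from h import *
st(); p,d,c=s=snap('wrist'); cv2.imwrite('pics/w19.png',p); np.save('pics/w19.npy',d)
h=cv2.cvtColor(p,cv2.COLOR_BGR2HSV); P=cloud(c,d); box=(P[...,0]>.36)&(P[...,0]<.6)&(P[...,1]>.3)&(P[...,1]<.55)
gm=box&green(h)&(P[...,2]>.14)&(P[...,2]<.24); G=P[gm]; print('peg pts',len(G))
x=G-G.mean(0); v=np.linalg.svd(x)[2][0]; v*=np.sign(v[2]); print(G.mean(0).round(4),v.round(3),'lean',np.degrees(np.arccos(v[2])).round(1),'dir',np.degrees(np.arctan2(v[1],v[0])).round(1)); t=x@v; print('ends',(G.mean(0)+np.outer([t.min(),t.max()],v)).round(4), 'len',np.ptp(t).round(4))
bm=box&~green(h)&(P[...,2]>.178)&(P[...,2]<.190)
for a,ce,b,l in blobs(bm,60):
    r=cv2.minAreaRect((P[l][:,:2]*1000).astype(np.float32)); print(a,ce.round(),r,np.median(P[l][:,2]).round(4))
bm=box&~green(h)&(P[...,2]>.06)&(P[...,2]<.17); Q=P[bm]
E
```

```text
t 65.03 tcp [0.5259 0.3168 0.2896] rpy [-180.     0.  -160.4] w 0.215 F [ 0.2 -0.3 -0.4] g 70.6
peg pts 5
[0.4513 0.4043 0.2137] [ 0.3   -0.662  0.687] lean 46.6 dir -65.6
ends [[0.4509 0.4051 0.2129]
 [0.4517 0.4032 0.2148]] len 0.0027
94 [381. 172.] ((475.7791748046875, 414.5763854980469), (16.392045974731445, 6.779452800750732), 32.98726272583008) 0.1843
1196 [384. 192.] ((492.96929931640625, 425.8634033203125), (15.8815336227417, 59.65644454956055), 30.150915145874023) 0.1844
```

View pics/w19.png

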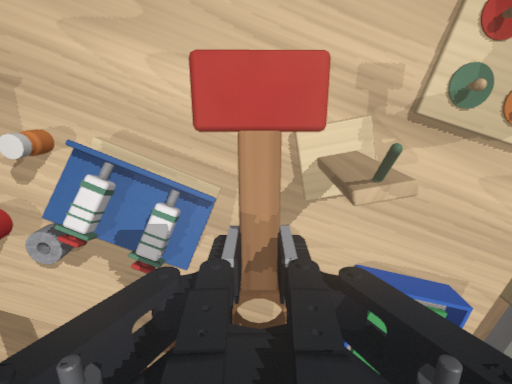

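The peg is at (388,165) leaning out of the board. The board top measures 15.9 x 59.7 mm at yaw 30.15 deg, matching the given size. Next: check how level the held hammer is, then plan.

```bash
cat >> h.py <<'E'
F=np.array([.4861,.4219]); HD=np.array([np.cos(np.radians(30.15)),np.sin(np.radians(30.15))])
def pegplan(zc,off=0.0,lat=0.0,arm=.0403):
    s=(zc-.165)*np.tan(np.radians(40))+off; t=F-(s+arm)*HD+lat*np.array([-HD[1],HD[0]]); return t.round(4),plan(*t,zc-.0055,30.15)
E
python3 - <<'E'
from h import *
p=cv2.imread('pics/w19.png'); d=np.load('pics/w19.npy'); c=viewer.calibration('wrist'); P=cloud(c,d); h=cv2.cvtColor(p,cv2.COLOR_BGR2HSV)
o=manip.get_obs(); t=o['tool_pos']; a=np.radians(o['orientation'][2]); ax=np.array([np.cos(a),np.sin(a)])
def rep(n,m): 
    Q=P[m]; X=(Q[:,:2]-t[:2])@ax*1000; Y=(Q[:,:2]-t[:2])@np.array([ax[1],-ax[0]])*1000; print(n,len(Q),'x',np.percentile(X,[1,99]).round(1),'y',np.percentile(Y,[1,99]).round(1),'z-tcp',np.median((Q[:,2]-t[2])*1000).round(1)); return X,Q[:,2]
m=np.zeros(d.shape,bool); m[55:128,195:325]=1; rep('head',m&(P[...,2]>.27))
m[:]=0; m[135:220,242:278]=1; X,Z=rep('handle',m&(P[...,2]>.27)); print('pitch deg',np.degrees(np.arctan(np.polyfit(X/1000,Z,1)[0])))
m[:]=0; m[290:325,232:286]=1; rep('eye',m&(P[...,2]>.27)&(P[...,2]<.32))
st(); print(pegplan(.240)); print(pegplan(.194))
E
```

```text
head 9490 x [62.6 91.6] y [-26.   28.3] z-tcp 13.7
handle 3060 x [19.1 59.1] y [-7.1  9.3] z-tcp 13.8
pitch deg 10.885970203122609
eye 891 x [-54.9 -20.5] y [-13.8  14.7] z-tcp 13.6
t 65.08 tcp [0.5275 0.3172 0.2896] rpy [-1.799e+02  1.000e-01 -1.604e+02] w 0.208 F [1.6 0.4 0.4] g 70.6
(array([0.3968, 0.37  ]), ('PLAN units', array([ 1.054,  0.935,  0.551, -0.353])))
(array([0.4302, 0.3894]), ('PLAN units', array([ 0.675,  1.006,  1.011, -0.353])))
```

send_rows([
  [0.1,0.1,0,-0.03],
  [0.2,0.2,0,-0.06],
  [0.3,0.3,0,-0.1],
  [0.4,0.4,0,-0.14],
  [0.5,0.5,0,-0.18],
  [0.6,0.6,0,-0.22],
  [0.7,0.7,0,-0.26],
  [0.8,0.8,0,-0.3],
  [0.9,0.88,0,-0.353],
  [1,0.935,0,-0.353],
])

```text
time: 65.92
tool_pos: [0.3965, 0.3727, 0.2895]
orientation: [180.0, 0.0, -149.5]
force: [-0.2, -0.5, -0.9]
width: 0.213
grip_force: 70.6
```

```bash
python3 - <<'E'
from h import *
st(); print(pegplan(.240))
E
```

```text
t 65.92 tcp [0.3965 0.3727 0.2895] rpy [ 180.     0.  -149.5] w 0.213 F [-0.2 -0.5 -0.9] g 70.6
(array([0.3968, 0.37  ]), ('PLAN units', array([ 0.011, -0.024,  0.55 ,  0.013])))
```

send_rows([
  [0.01,-0.024,0.1,0.013],
  [0.01,-0.024,0.2,0.013],
  [0.01,-0.024,0.3,0.013],
  [0.01,-0.024,0.4,0.013],
  [0.01,-0.024,0.5,0.013],
  [0.01,-0.024,0.55,0.013],
  [0.01,-0.024,0.55,0.013],
  [0.01,-0.024,0.55,0.013],
  [0.01,-0.024,0.55,0.013],
  [0.01,-0.024,0.55,0.013],
])

```text
time: 66.75
tool_pos: [0.399, 0.3695, 0.2351]
orientation: [180.0, 0.1, -150.0]
force: [0.4, 0.2, -0.6]
width: 0.209
grip_force: 70.6
```

```bash
python3 - <<'E'
from h import *
st(); print(pegplan(.240)); print(pegplan(.194)); p,d,c=snap('scene'); cv2.imwrite('pics/s20.png',cv2.resize(p[110:230,330:480],(750,600),interpolation=cv2.INTER_CUBIC)); p,d,c=snap('wrist'); cv2.imwrite('pics/w20.png',p)
E
```

```text
t 66.75 tcp [0.399  0.3695 0.2351] rpy [ 1.8e+02  1.0e-01 -1.5e+02] w 0.209 F [ 0.4  0.2 -0.6] g 70.6
(array([0.3968, 0.37  ]), ('PLAN units', array([ 0.016,  0.016,  0.006, -0.006])))
(array([0.4302, 0.3894]), ('PLAN units', array([-0.37 ,  0.017,  0.466, -0.006])))
```

View pics/s20.png

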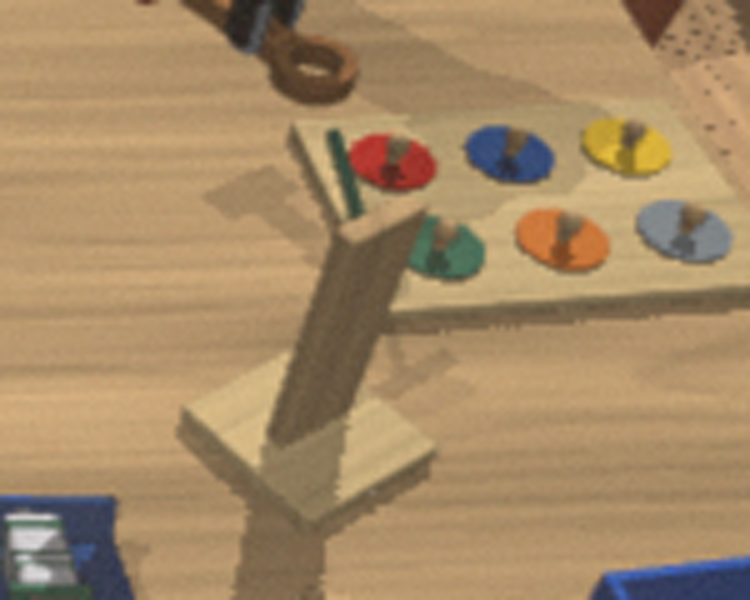

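```bash
python3 - <<'E'
from h import *
foot=np.r_[F,.165]; v=np.r_[-np.sin(np.radians(40))*HD,np.cos(np.radians(40))]
n=np.array([-HD[1],HD[0],0])
pts=np.array([foot,foot+.058*v]); top=np.array([np.r_[F,.184]+.03*n,np.r_[F,.184]-.03*n,np.r_[F,.184]+.03*n+.016*np.r_[HD,0],np.r_[F,.184]-.03*n+.016*np.r_[HD,0]])
cs=viewer.calibration('scene'); f=lambda a:((a-[330,110])*5).round()
print('model foot/tip in crop',f(proj(cs,pts)).tolist(),'board top corners',f(proj(cs,top)).tolist())
ps,ds,_=snap('scene'); pt,dt,ct=snap('top')
for nm,p,c,bx in [('scene',ps,cs,(125,160,385,410)),('top',pt,ct,(195,220,115,145))]:
    h=cv2.cvtColor(p,cv2.COLOR_BGR2HSV); m=np.zeros(h.shape[:2],bool); r0,r1,c0,c1=bx
    m[r0:r1,c0:c1]=((h[...,0]>45)&(h[...,0]<95)&(h[...,1]>70)&(h[...,2]<110))[r0:r1,c0:c1]
    yy,xx=np.nonzero(m); print(nm,'model',proj(c,pts).round(1).tolist(),'mask rows:',[(int(y),xx[yy==y].mean().round(1)) for y in np.unique(yy)])
E
```

```text
model foot/tip in crop [[364.0, 230.0], [334.0, 133.0]] board top corners [[411.0, 185.0], [334.0, 224.0], [433.0, 201.0], [356.0, 241.0]]
scene model [[402.7, 156.0], [396.9, 136.5]] mask rows: []
top model [[127.3, 199.9], [129.1, 208.0]] mask rows: [(202, np.float64(127.0)), (203, np.float64(127.0)), (204, np.float64(128.0))]
```

send_rows([
  [0.0,0.016,0.02,0],
  [-0.02,0.016,0.05,0],
  [-0.05,0.016,0.08,0],
  [-0.08,0.016,0.11,0],
  [-0.11,0.016,0.14,0],
  [-0.14,0.016,0.18,0],
  [-0.165,0.016,0.21,0],
  [-0.185,0.016,0.235,0],
  [-0.185,0.016,0.235,0],
  [-0.185,0.016,0.235,0],
])

```text
time: 67.78
tool_pos: [0.4138, 0.3797, 0.2107]
orientation: [-180.0, -0.0, -150.0]
force: [0.1, 0.3, 0.0]
width: 0.207
grip_force: 70.6
```

```bash
python3 - <<'E'
from h import *
st(); print(pegplan(.2165)); print(pegplan(.194)); snap('top'); st(); print(pegplan(.194)); snap('top'); print(pegplan(.194)); p,d,c=snap('scene'); cv2.imwrite('pics/s21.png',cv2.resize(p[110:230,330:480],(750,600),interpolation=cv2.INTER_CUBIC))
E
```

```text
t 67.78 tcp [0.4138 0.3797 0.2107] rpy [-180.   -0. -150.] w 0.207 F [0.1 0.3 0. ] g 70.6
(array([0.4139, 0.38  ]), ('PLAN units', array([-0.002,  0.002, -0.003, -0.007])))
(array([0.4302, 0.3894]), ('PLAN units', array([-0.191,  0.002,  0.222, -0.007])))
t 67.83 tcp [0.4138 0.3798 0.2109] rpy [ 180.   -0. -150.] w 0.21 F [-0.   0.6 -0.5] g 70.6
(array([0.4302, 0.3894]), ('PLAN units', array([-0.191,  0.002,  0.224, -0.006])))
(array([0.4302, 0.3894]), ('PLAN units', array([-0.19 ,  0.002,  0.226, -0.006])))
```

send_rows([
  [-0.02,0,0.025,0],
  [-0.04,0,0.05,0],
  [-0.06,0,0.075,0],
  [-0.08,0,0.1,0],
  [-0.1,0,0.125,0],
  [-0.13,0,0.15,0],
  [-0.15,0,0.175,0],
  [-0.17,0,0.2,0],
  [-0.19,0,0.225,0],
  [-0.19,0,0.225,0],
])

```text
time: 68.77
tool_pos: [0.4304, 0.3892, 0.1877]
orientation: [-180.0, -0.0, -150.0]
force: [-0.5, 0.4, -1.0]
width: 0.211
grip_force: 70.6
```

```bash
python3 - <<'E'
from h import *
st(); print(pegplan(.194))
foot=np.r_[F,.165]; v=np.r_[-np.sin(np.radians(40))*HD,np.cos(np.radians(40))]; ring=np.r_[F-.0243*HD,.194]
for n in ['scene','top']:
    p,d,c=snap(n); h=cv2.cvtColor(p,cv2.COLOR_BGR2HSV); u=proj(c,np.array([ring,foot+.058*v])); print(n,u.round(1).tolist())
    q=u[1].round().astype(int); print('around tip H/S/V'); print(h[q[1]-3:q[1]+8:2,q[0]-4:q[0]+5:2].tolist())
E
```

```text
t 68.77 tcp [0.4304 0.3892 0.1877] rpy [-180.   -0. -150.] w 0.211 F [-0.5  0.4 -1. ] g 70.6
(array([0.4302, 0.3894]), ('PLAN units', array([ 0.   ,  0.003, -0.008, -0.007])))
scene [[398.9, 143.3], [396.9, 136.5]]
around tip H/S/V
[[[13, 71, 50], [19, 82, 158], [19, 97, 195], [19, 92, 191], [19, 96, 192]], [[11, 122, 96], [29, 66, 97], [38, 59, 87], [19, 99, 194], [20, 94, 199]], [[14, 138, 100], [24, 73, 66], [66, 46, 77], [14, 125, 135], [14, 127, 148]], [[15, 129, 91], [16, 112, 75], [62, 54, 76], [28, 66, 70], [16, 135, 87]], [[14, 128, 100], [15, 108, 83], [50, 55, 70], [58, 48, 74], [15, 122, 86]], [[13, 128, 96], [19, 103, 148], [21, 85, 105], [62, 54, 76], [12, 95, 86]]]
top [[128.4, 205.1], [129.1, 208.0]]
around tip H/S/V
[[[30, 123, 27], [28, 118, 26], [30, 74, 31], [0, 0, 19], [15, 32, 16]], [[30, 105, 39], [25, 113, 27], [28, 111, 30], [45, 46, 22], [110, 64, 12]], [[32, 111, 39], [28, 102, 30], [30, 113, 27], [42, 58, 22], [90, 55, 14]], [[32, 99, 36], [28, 104, 32], [33, 99, 31], [30, 85, 24], [130, 38, 20]], [[32, 105, 39], [28, 95, 35], [33, 96, 32], [36, 88, 29], [20, 51, 15]], [[30, 96, 37], [30, 105, 34], [30, 93, 33], [30, 94, 30], [40, 96, 16]]]
```

Green peg pixels are flanked on both sides by brown ring in the scene view, and there is no contact force, so the peg is through the eye. Releasing.

send_rows([
  [0,0,0,0],
  [0,0,0,0],
  [0,0,0,0],
  [0,0,0,0],
  [0,0,0,0],
  [0,0,0,0],
  [0,0,0,0],
  [0,0,0,0],
  [0,0,0,0],
  [0,0,0,0],
], grip=0.4)

```text
time: 69.7
tool_pos: [0.4303, 0.3893, 0.1884]
orientation: [-180.0, 0.0, -150.0]
force: [0.6, -0.5, 0.2]
width: 0.601
grip_force: 0.0
```

```bash
cat >> h.py <<'E'
def hang(n):
    p,d,c=snap(n); h=cv2.cvtColor(p,cv2.COLOR_BGR2HSV); P=cloud(c,d)
    b=(P[...,0]>.3)&(P[...,0]<.52)&(P[...,1]>.3)&(P[...,1]<.52)&(P[...,2]>.004)&(d>0)
    R=P[b&red(h)&(h[...,1]>150)]; L=np.c_[-(R[:,:2]-F)@HD,(R[:,:2]-F)@np.array([-HD[1],HD[0]]),R[:,2]]*1000 if len(R) else R
    print(n,'red',len(R)); 
    if len(R): print(' out/side/z 5-50-95%',np.percentile(L,[5,50,95],axis=0).round(0).tolist())
    return p,d,c
E
python3 - <<'E'
from h import *
st(); hang('wrist'); hang('scene'); hang('top')
E
```

```text
t 69.7 tcp [0.4303 0.3893 0.1884] rpy [-180.    0. -150.] w 0.601 F [ 0.6 -0.5  0.2] g 0.0
wrist red 1305
 out/side/z 5-50-95% [[19.0, -25.0, 50.0], [32.0, 2.0, 71.0], [35.0, 28.0, 76.0]]
scene red 33
 out/side/z 5-50-95% [[18.0, -32.0, 52.0], [23.0, -25.0, 72.0], [29.0, -9.0, 76.0]]
top red 0
```

send_rows([
  [0.05,0,-0.1,0],
  [0.1,0,-0.2,0],
  [0.1,0,-0.3,0],
  [0.1,0,-0.4,0],
  [0.1,0,-0.5,0],
  [0.1,0,-0.6,0],
  [0.1,0,-0.7,0],
  [0.1,0,-0.8,0],
  [0.1,0,-0.9,0],
  [0.1,0,-1,0],
])

```text
time: 70.68
tool_pos: [0.4216, 0.3843, 0.2894]
orientation: [-180.0, 0.0, -150.0]
force: [0.2, 0.9, -0.3]
width: 0.6
grip_force: 0.0
```

```bash
python3 - <<'E'
from h import *
st(); hang('wrist'); hang('scene'); hang('top')
E
```

```text
t 70.68 tcp [0.4216 0.3843 0.2894] rpy [-180.    0. -150.] w 0.6 F [ 0.2  0.9 -0.3] g 0.0
wrist red 673
 out/side/z 5-50-95% [[19.0, -24.0, 48.0], [32.0, 2.0, 71.0], [35.0, 28.0, 76.0]]
scene red 36
 out/side/z 5-50-95% [[17.0, -33.0, 55.0], [23.0, -25.0, 72.0], [29.0, -13.0, 75.0]]
top red 35
 out/side/z 5-50-95% [[25.0, -25.0, 55.0], [33.0, -14.0, 72.0], [86.0, 24.0, 327.0]]
```

send_rows([
  [0.1,-0.1,0,0],
  [0.2,-0.2,0,0],
  [0.3,-0.3,0,0],
  [0.4,-0.4,0,0],
  [0.5,-0.5,0,0],
  [0.6,-0.6,0,0],
  [0.6,-0.7,0,0],
  [0.6,-0.8,0,0],
  [0.6,-0.8,0,0],
  [0.6,-0.8,0,0],
])

```text
time: 71.67
tool_pos: [0.4102, 0.2847, 0.2884]
orientation: [180.0, 0.0, -150.1]
force: [0.3, 1.0, -0.4]
width: 0.596
grip_force: 0.0
```

send_rows([
  [0,0,0,0],
  [0,0,0,0],
  [0,0,0,0],
  [0,0,0,0],
  [0,0,0,0],
  [0,0,0,0],
  [0,0,0,0],
  [0,0,0,0],
  [0,0,0,0],
  [0,0,0,0],
])

```text
time: 72.5
tool_pos: [0.4096, 0.285, 0.2885]
orientation: [180.0, 0.0, -150.0]
force: [0.5, -0.9, 0.0]
width: 0.602
grip_force: 0.0
```

```bash
python3 - <<'E'
from h import *
st(); hang('wrist'); hang('scene'); p,d,c=hang('top'); check('b',p,d,c); check('y',p,d,c); syr(p,d,c); s=snap('scene'); check('b',*s); check('y',*s)
E
```

```text
t 72.5 tcp [0.4096 0.285  0.2885] rpy [ 180.    0. -150.] w 0.602 F [ 0.5 -0.9  0. ] g 0.0
wrist red 387
 out/side/z 5-50-95% [[21.0, -29.0, 48.0], [32.0, -16.0, 66.0], [35.0, 27.0, 76.0]]
scene red 41
 out/side/z 5-50-95% [[17.0, -33.0, 55.0], [22.0, -26.0, 72.0], [30.0, -13.0, 76.0]]
top red 0
face z med -0.0 y [-98.1  95.6] slopes [ 0.003 -0.003 -0.319]
lip x [-56.6 -51.9] skew deg -0.2 y [-93.8  89.3] topz 29.1
barrel x [-26.2  40.5] y -45.6 z 29.9 skew 1.6 size [28.7 69.1] nose tip x [-59.9] px [217. 161.]
face z med -0.1 y [-97.2 102. ] slopes [ 0.    -0.    -0.234]
lip x [-61.2 -49.6] skew deg -0.4 y [-96.  100.2] topz 28.9
barrel x [-28.4  39.5] y 3.1 z 29.6 skew 5.0 size [28.9 67.8] nose tip x [-48.2] px [299. 167.]
barrel x [-28.9  37.7] y 63.4 z 30.2 skew 4.2 size [28.8 67.4] nose tip x [-50.2] px [282. 168.]
face z med -0.8 y [-100.1   92.6] slopes [ 0.004  0.001 -0.736]
lip x [-54.  -47.3] skew deg 0.8 y [-81.8  89. ] topz 22.5
barrel x [-21.3  49.1] y -49.6 z 29.0 skew -0.7 size [28.1 73.6] nose tip x [-50.9] px [302. 219.]
barrel x [-18.9  44.9] y 41.8 z 29.0 skew -5.6 size [28.2 65.4] nose tip x [-54.6] px [338. 220.]
face z med -0.2 y [-102.    96.3] slopes [-0.002  0.001 -0.27 ]
lip x [-58.1 -47.2] skew deg -0.4 y [-100.6   95.8] topz 22.9
barrel x [-24.2  47.7] y 58.8 z 29.4 skew 0.5 size [74.1 30.8] nose tip x [-51.4] px [216. 215.]
barrel x [-24.5  46.7] y -0.1 z 29.8 skew -0.8 size [78.7 28.4] nose tip x None px [194. 218.]
barrel x [-24.6  41.3] y -61.4 z 29.5 skew -3.9 size [67.1 26.5] nose tip x None px [171. 221.]
```

```bash
python3 -c "
from rig import ticket
print(ticket.close_job())"
```

```text
the job is handed in; nothing more can be done
None
```

Job handed in at about 72 s: the two pushed-in syringes are on the blue rack, the three pulled-out ones on the yellow rack, and the hammer hangs still, head down, on the green peg.

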